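Dock and load the sample carrier, then bolt it in

ROBOT

A 6-joint arm with a two-finger parallel gripper is mounted at the origin on a cart in front of the work surface, level with it; the furniture and walls round the work are solid. World frame = base frame: x ahead of the robot, y to its left, z up, the work surface at z = 0. Lengths are in m, angles in rad, forces in N, time in s.
With the tool pointing down it reaches from about 0.35 to 0.85 m from the base axis. Payload 8.1 kg.
Tool frame: the origin (TCP) lies at the very end of the fingers, on their centre line; the grasp point (between the pads) lies 19 mm behind it; z points along the fingers, y is the direction in which the jaws open and shut (so a half turn about z gives the same grasp; the last joint's range is limited). The gripper opens to 93 mm and grips with 3 to 60 N. Pads are 15 mm wide; open, the fingers measure 128 mm over their backs; the gripper's body (75 mm by 188 mm) begins 65 mm behind the grasp point.
Start: joints at [-1.208, 0.13, 1.488, -0, 1.523, -0.085], TCP at [0.26, -0.541, 0.219] pointing down, gripper open.
Joint ranges: [-2.96, 2.96], [-0.89, 2.26], [0.02, 2.5], [-1.34, 4.48], [0, 2.73], [-2.66, 2.66]. Speed limits (rad/s): [2.39, 2.39, 2.79, 3.14, 3.14, 3.14].

INTERFACE

Orientations are given as a rotation vector (axis times angle).
In Python, from plant import robot gives the robot as it stands.
- The arm moves only by the shell command python3 -m creep 'ROWS' [FORCE]. ROWS is JSON, a list of rows, each an object of numbers: "x", "y", "z": the shift along the world's x, y, z in m; "wx", "wy", "wz": the turn, a rotation vector about the world's x, y, z in degrees; "hand": the finger opening in m, from 0 to 0.093. A call has 1 to 10 rows; each row shifts and turns the commanded pose from where the row before left it; what a row does not reach is not made up. A row lasts 1/8 s, in which the tool goes at most 62.5 mm and 10.7 degrees, less where a joint would pass 70% of its speed; a pose out of reach is approached as far as the arm can. A call is refused whole if a number of a shift passes 0.0625 or a number of a turn 10.7, either way. A call with a gripper value outside its range is refused whole. The fingers move at their own pace and stop on an object; FORCE is the grip in N (left out, the last holds). Time passes only in rows, so rows that do not move let the fingers close. It gives the time, the measured TCP pose, the force and the opening at its end, in the units of the state.
- robot.read_state(): the state, without advancing time (a new reading comes with each control period).
- robot.read_camera(name): name is "side" or "top" or "wrist"; returns (picture, depth): 420x560x3 uint8, red, green, blue; 420x560 float32, m along the optical axis (not along the pixel's ray), 0 where there is no reading.
- robot.camera_info(name): a dict with "fov_y" (degrees; the focal length in pixels is half the picture's height over the tangent of half this angle, whatever the lens; pixels are square), "cx", "cy" (the principal point, pixels), "rvec" (rotation vector, rad) and "tvec" (3), from world to camera coordinates, as OpenCV has them. Camera axes: x right, y down, z forward; pixel columns grow to the right and rows downward; lengths in m; the calibration is good to about 2 mm. A picture is of the moment at which its call begins: read the wrist's pose just before it. camera_info takes no time and is no camera call; for the wrist camera it gives the pose at the moment of the call.
- robot.close_job(): hands the job in, once; it reports no verdict.
The state is a dict: "t": time; "q": joint angles; "dq": joint speeds; "joint_torque": joint torques, N m; "tool_pos": TCP position; "orientation": TCP orientation; "force": force on the tool from outside, world axes, zero at the start; "wrist_torque": the same for the moment, N m; "opening": finger opening in m.
Only numpy, scipy, OpenCV 4.12 (cv2) and the standard library are available. Lean on these libraries where they do the work, as an engineer would, in place of code of your own. Each camera call takes 0.05 s, during which the arm holds its last target. There are 200 camera calls.

TASK

Lift the dock's bolt over its bump and draw it fully open, then roll the carrier block over, face by face, into the dock until its notched side is up and it stands squarely against the back stop. Lay every sample sleeve that is on the bench centrally in the carrier's rests, one to a rest, and then slide the bolt back over the bump until it drops fully home in front of the carrier. Do not knock over the specimen cups.

Things in the scene. Friction and masses are not known exactly. Their poses are not given: they have to be found in the camera images.
- dock: Fixed aluminium bay on the bench. Origin on the bench, middle of the bay; x points into it (away from the robot), y left, z up. Its mouth is at -x; no floor plate, the carrier rolls on the bench. Cheeks: inner faces y = -82 and +82 mm, 30 mm high, x -40 to +44. Bolt housing on the left, in front of the cheek: plate 6 mm high, x -76 to -36, y +92 to +190 mm.
- stop (a point): middle of the back stop's front face, at (+32, 0, +18) mm in the dock's frame; the stop is 36 mm high and spans the bay
- detent (a point): top middle of the fixed detent bump on the bolt's plate, at (-56, +140, +16) mm in the dock's frame: 10 mm high, square-sided, from y = +135 to +145 mm. The bolt's bar runs along y above it, between two upright guides (at y = +101 mm, tops 44 mm above the bench, 29 mm over all along x).
- bolt_slide (a joint): travel of the bolt along the dock's +y (left, out of the mouth), m: 0 home (across the mouth), 0.050 fully open. Friction about 2 N. At home its foot stands just inside the bump: it slides past only while lifted more than 10 mm, and has passed the bump at about 0.023. The same on the way back. It stays where it is left.
- bolt_lift (a joint): how far the bolt is lifted, m: 0 down, 0.018 the upper limit, 0.010 just clears the bump. Let go, it falls by its own weight (2 N) onto the plate, or onto the bump if it is above it.
- bolt_grip (a point): point on the bolt's upright black grip, a post 16 x 16 mm (sides along the dock's x and y); its top is 12 mm above this point and it is free for 37 mm below it. Moves with the bolt; home and down it is at (-56, +127, +66) mm in the dock's frame. Pinch it from above, fingers across x or y.
- carrier: Loose grey block 60 (x) x 140 (y) x 60 (z) mm, 0.36 to 0.56 kg, rubbery grip on the bench. Origin: middle of the plain face away from the notched side; z points out through the notched side. It starts before the dock, notched side down (z down, origin 60 mm up), y along the dock's: two rolls about its long edges towards the dock, 60 mm each. Right way up at the stop: x = +2 mm in the dock.
- rest_0 (a point): one of the carrier's three rests: middle of its floor, at (0, -48, 42) mm in the carrier's frame. A rest is a pair of notches 28 mm wide in two rows of ribs, 18 mm high, that stand along y at x = -30 to -22 and +22 to +30 mm (ribs at |y| 14 to 34 and 62 to 70 mm). Between the rows runs an open channel 44 mm wide.
- rest_1 (a point): one of the carrier's three rests: middle of its floor, at (0, 0, 42) mm in the carrier's frame. A rest is a pair of notches 28 mm wide in two rows of ribs, 18 mm high, that stand along y at x = -30 to -22 and +22 to +30 mm (ribs at |y| 14 to 34 and 62 to 70 mm). Between the rows runs an open channel 44 mm wide.
- rest_2 (a point): one of the carrier's three rests: middle of its floor, at (0, 48, 42) mm in the carrier's frame. A rest is a pair of notches 28 mm wide in two rows of ribs, 18 mm high, that stand along y at x = -30 to -22 and +22 to +30 mm (ribs at |y| 14 to 34 and 62 to 70 mm). Between the rows runs an open channel 44 mm wide.
- sleeve_0: Loose rectangular sample sleeve, white plastic with a grey cap at one end, 76 (x) x 20 (y) x 16 (z) mm, 40 g, flat on the bench to the left. Origin at its centre; x along its length. May be absent (two or three are there). In a rest it lies along the carrier's x (either end first), on the rest's floor, its centre 8 mm above it.
- sleeve_1: Loose rectangular sample sleeve, white plastic with a grey cap at one end, 76 (x) x 20 (y) x 16 (z) mm, 40 g, flat on the bench to the left. Origin at its centre; x along its length. May be absent (two or three are there). In a rest it lies along the carrier's x (either end first), on the rest's floor, its centre 8 mm above it.
- sleeve_2: Loose rectangular sample sleeve, white plastic with a grey cap at one end, 76 (x) x 20 (y) x 16 (z) mm, 40 g, flat on the bench to the left. Origin at its centre; x along its length. May be absent (two or three are there). In a rest it lies along the carrier's x (either end first), on the rest's floor, its centre 8 mm above it.
- cup_a: bystander: specimen cup, 62 mm wide, 67 mm high, to the right of the carrier; origin at its foot
- cup_b: bystander: specimen cup, 62 mm wide, 67 mm high, to the left of the dock, behind the bolt; origin at its foot

How it is judged:
On the way, in this order (a step that is already met when the one before it is completed fails the run):
1. the bolt is drawn fully open (value of joint bolt_slide above 0.042 m), for 0.2 s.
2. the carrier stands in the dock against the back stop, notched side up, with every sleeve in a rest, the bolt still open (angle between carrier's own z axis and vertical below 0.06 rad and x of carrier in the frame of dock between -0.014 and 0.01 m and y of carrier in the frame of dock between -0.02 and 0.02 m and height (world z) of carrier between -0.004 and 0.006 m and x of sleeve_0 in the frame of carrier between -0.016 and 0.016 m and z of sleeve_0 in the frame of carrier between 0.045 and 0.056 m and angle between the x axis of each of sleeve_0, sleeve_1, sleeve_2 and the x axis of carrier, either way round below 0.3 rad and (y of sleeve_0 in the frame of carrier between -0.058 and -0.038 m or y of sleeve_0 in the frame of carrier between -0.01 and 0.01 m or y of sleeve_0 in the frame of carrier between 0.038 and 0.058 m) and x of sleeve_1 in the frame of carrier between -0.016 and 0.016 m and z of sleeve_1 in the frame of carrier between 0.045 and 0.056 m and (y of sleeve_1 in the frame of carrier between -0.058 and -0.038 m or y of sleeve_1 in the frame of carrier between -0.01 and 0.01 m or y of sleeve_1 in the frame of carrier between 0.038 and 0.058 m) and x of sleeve_2 in the frame of carrier between -0.016 and 0.016 m and z of sleeve_2 in the frame of carrier between 0.045 and 0.056 m and (y of sleeve_2 in the frame of carrier between -0.058 and -0.038 m or y of sleeve_2 in the frame of carrier between -0.01 and 0.01 m or y of sleeve_2 in the frame of carrier between 0.038 and 0.058 m) and value of joint bolt_slide above 0.03 m), for 0.2 s.
At the end, for the whole second after the job is handed in: The carrier stands notched side up in the dock with at most 16 mm between it and the back stop, each sleeve present lies flat in a rest of its own (within 16 mm of centred along it, on the channel floor), the bolt is home within 6 mm and down within 3 mm, and everything is at rest (angle between carrier's own z axis and vertical below 0.06 rad and x of carrier in the frame of dock between -0.014 and 0.01 m and y of carrier in the frame of dock between -0.02 and 0.02 m and height (world z) of carrier between -0.004 and 0.006 m and x of sleeve_0 in the frame of carrier between -0.016 and 0.016 m and z of sleeve_0 in the frame of carrier between 0.045 and 0.056 m and angle between the x axis of each of sleeve_0, sleeve_1, sleeve_2 and the x axis of carrier, either way round below 0.3 rad and (y of sleeve_0 in the frame of carrier between -0.058 and -0.038 m or y of sleeve_0 in the frame of carrier between -0.01 and 0.01 m or y of sleeve_0 in the frame of carrier between 0.038 and 0.058 m) and x of sleeve_1 in the frame of carrier between -0.016 and 0.016 m and z of sleeve_1 in the frame of carrier between 0.045 and 0.056 m and (y of sleeve_1 in the frame of carrier between -0.058 and -0.038 m or y of sleeve_1 in the frame of carrier between -0.01 and 0.01 m or y of sleeve_1 in the frame of carrier between 0.038 and 0.058 m) and x of sleeve_2 in the frame of carrier between -0.016 and 0.016 m and z of sleeve_2 in the frame of carrier between 0.045 and 0.056 m and (y of sleeve_2 in the frame of carrier between -0.058 and -0.038 m or y of sleeve_2 in the frame of carrier between -0.01 and 0.01 m or y of sleeve_2 in the frame of carrier between 0.038 and 0.058 m) and value of joint bolt_slide below 0.006 m and value of joint bolt_lift below 0.003 m and linear speed of each of carrier, sleeve_0, sleeve_1, sleeve_2 below 0.02 m/s); the robot touches nothing.
It fails at once if a specimen cup is knocked over (angle between any of cup_a, cup_b's own z axis and vertical above 0.6 rad).
Of sleeve_0, sleeve_1, sleeve_2 only 2 to 3 are there at a start; the rules pass over those that are not, and their reading is None.
At some moment in a run one of sleeve_0, sleeve_1, sleeve_2 may be knocked a few centimetres aside while the robot is not near it.
Once in a run the grip may slacken for a moment while it holds something.
It also fails if it takes over 210 s, if anything falls off the work surface, if the arm or the gripper's body presses on something with over 40 N, if the wrist force passes 120 N, or if a joint passes its speed limit or range.

## Working session

There is one attempt and no reset: what is moved stays moved. The work goes in short steps, Python scripts to look and compute and a shell command to move; the robot and the scene stay as the last step left them, time stands still between calls to the robot, and variables do not carry over. Pictures are saved under pics/ and viewed, about 12 in all and at most 16, crops included, and the job is handed in when it is done.

```bash
ls; mkdir -p pics
cat > h.py <<'E'
import numpy as np, cv2
from plant import robot
def cam(n):
    i=robot.camera_info(n); p,d=robot.read_camera(n)
    R=cv2.Rodrigues(np.array(i['rvec'],float))[0]; t=np.array(i['tvec'],float).ravel()
    f=210/np.tan(np.radians(i['fov_y'])/2)
    return p,d,(R,t,f,i['cx'],i['cy'])
def cloud(d,c):
    R,t,f,cx,cy=c; v,u=np.mgrid[:d.shape[0],:d.shape[1]]
    P=np.stack([(u-cx)/f*d,(v-cy)/f*d,d],-1)
    return (P-t)@R   # world points HxWx3
def proj(X,c):
    R,t,f,cx,cy=c; p=np.asarray(X)@R.T+t
    return np.stack([f*p[...,0]/p[...,2]+cx,f*p[...,1]/p[...,2]+cy],-1)
def save(n,p): cv2.imwrite('pics/'+n,p[...,::-1])
E
python3 - <<'E'
from h import *
for n in('top','side'):
    p,d,c=cam(n); np.savez('/tmp/%s.npz'%n,p=p,d=d); save(n+'0.png',p)
    print(n,robot.camera_info(n),(d>0).mean())
print(robot.read_state())
E
```

```text
pics
top {'fov_y': 56.673604365619305, 'cx': 281.3328723573166, 'cy': 207.34638289523622, 'rvec': array([ 2.20839118, -2.141206  ,  0.162313  ]), 'tvec': array([-0.0498442 ,  0.55675995,  0.94760145])} 0.9957695578231293
side {'fov_y': 55.67087642706789, 'cx': 279.3967272176383, 'cy': 208.69907248162465, 'rvec': array([ 0.51861858, -2.46621061,  1.48692628]), 'tvec': array([0.50123699, 0.19300573, 0.66885443])} 0.9912117346938776
{'t': 0.1, 'q': array([-1.20840402e+00,  1.31088911e-01,  1.48918005e+00,  2.56533950e-05,
        1.52299423e+00, -8.53719715e-02]), 'dq': array([ 0.00264113, -0.00022009, -0.00066025,  0.00078226, -0.00193773,
       -0.00180242]), 'joint_torque': array([ 1.31729150e-03, -5.61339533e+01, -4.93096769e+01,  7.70748476e-02,
        2.90805643e-02, -7.31595009e-06]), 'tool_pos': array([ 0.25963115, -0.54034477,  0.21768508]), 'orientation': array([-3.06157134e+00, -6.97115493e-01,  3.22265228e-04]), 'force': array([0.56805297, 0.67565072, 0.12448776]), 'wrist_torque': array([0.01094097, 0.0308967 , 0.01935228]), 'opening': 0.09291184647348495}
```

View pics/top0.png

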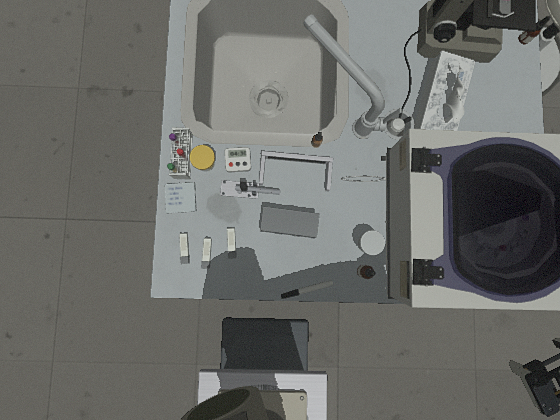

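View pics/side0.png

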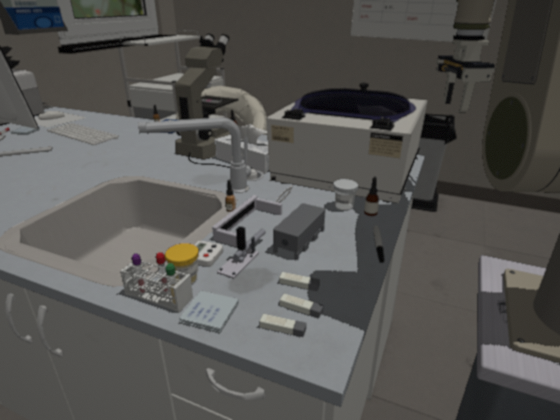

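The top view shows the dock at about (296,168), the carrier at (289,220), the bolt at (240,187), three sleeves at (184,248), (207,252) and (231,241), and the cups at (372,240) and (202,157). The side view shows the same layout. Next I measure these from depth.

Run:
```python
from h import *
i=robot.camera_info('top');z=np.load('/tmp/top.npz')
R=cv2.Rodrigues(i['rvec'])[0];f=210/np.tan(np.radians(i['fov_y'])/2);c=(R,i['tvec'],f,i['cx'],i['cy'])
W=cloud(z['d'],c)
def box(n,u0,u1,v0,v1,z0,z1):
    m=np.zeros(W.shape[:2],bool);m[v0:v1,u0:u1]=1
    m&=(W[...,2]>z0)&(W[...,2]<z1)
    P=W[m]
    if len(P)<5: print(n,'few');return
    r=cv2.minAreaRect((P[:,:2]*1000).astype(np.float32))
    print(n,len(P),'c',np.round(r[0],1),'size',np.round(r[1],1),'ang',round(r[2],1),'z',np.round(np.percentile(P[:,2],[5,50,95])*1000,1))
print('bench z',np.median(W[205:235,330:350,2]),np.median(W[260:280,165:200,2]))
box('carrier',255,325,198,242,.045,.08)
for k,(u,v) in enumerate([(184,248),(207,252),(231,241)]): box('s%d'%k,u-11,u+11,v-20,v+20,.008,.03)
box('dock',255,335,145,192,.02,.05)
box('stop',262,330,145,165,.028,.05)
box('grip',225,260,175,200,.055,.1)
box('cupA',350,390,222,262,.05,.1)
box('cupB',188,218,142,172,.05,.1)
big=cv2.resize(z['p'][135:275,160:340],None,fx=4.4,fy=4.2,interpolation=cv2.INTER_CUBIC);save('topcrop.png',big)
```

```text
bench z -0.0009612981710343915 -0.00017916688666898826
carrier 1407 c [521.1 -52.9] size [140.   60.1] ang 84.5 z [56.4 59.4 62.3]
s0 244 c [448.8 210.1] size [75.7 20.2] ang 6.2 z [11.7 15.4 18.9]
s1 243 c [438.4 153.5] size [20.4 75.7] ang 89.0 z [12.4 15.3 18.3]
s2 237 c [465.8  91.3] size [75.7 19.3] ang 6.0 z [11.8 15.  18.5]
dock 758 c [662.3 -60.9] size [118.4 201.3] ang 4.1 z [23.9 31.1 37.4]
stop 377 c [688.2 -65.6] size [ 34.1 172.5] ang 2.2 z [29.3 34.7 38. ]
grip 52 c [604.1  63. ] size [15.  14.7] ang 2.0 z [59.6 76.4 79.5]
cupA 508 c [ 475.9 -254.9] size [59.4 60.2] ang 56.6 z [63.1 66.2 68.9]
cupB 494 c [672.6 167.2] size [59.6 59.1] ang 45.6 z [62.7 66.5 69.5]
```

View pics/topcrop.png

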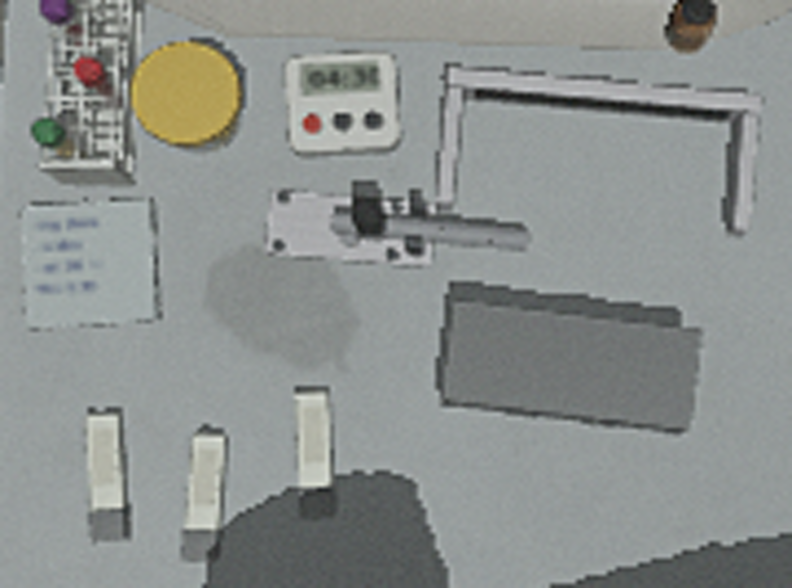

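Run:
```python
from h import *
i=robot.camera_info('top');z=np.load('/tmp/top.npz')
R=cv2.Rodrigues(i['rvec'])[0];f=210/np.tan(np.radians(i['fov_y'])/2);c=(R,i['tvec'],f,i['cx'],i['cy'])
W=cloud(z['d'],c)
# per-column front/back edges of the stop (world), z>0.024
m=(W[...,2]>.022)&(W[...,2]<.05)
A=[];B=[]
for u in range(268,322):
    v=np.where(m[145:178,u])[0]+145
    if len(v): 
        A.append(W[v[-1],u,:2]);B.append(W[v[0],u,:2])
for n,Q in(('front',A),('back',B)):
    Q=np.array(Q);p=np.polyfit(Q[:,1],Q[:,0],1);r=Q[:,0]-np.polyval(p,Q[:,1]);k=abs(r)<.004
    p=np.polyfit(Q[k,1],Q[k,0],1); print(n,'yaw',-np.degrees(np.arctan(p[0])),'x at y=-.066',np.polyval(p,-.066),k.sum(),len(k))
# cheeks: inner y per row
for v in range(160,192,3):
    us=np.where(m[v,255:340])[0]+255
    print(v,[(int(u),np.round(W[v,u]*1000).astype(int).tolist()) for u in us[:1].tolist()+us[-4:].tolist()])
```

```text
front yaw -3.150283488795925 x at y=-.066 0.6856026880223157 54 54
back yaw -2.771776581308016 x at y=-.066 0.6964512954400548 32 54
160 [(261, [679, 23, 29]), (329, [684, -151, 36]), (330, [684, -153, 37]), (331, [685, -157, 33]), (332, [684, -159, 36])]
163 [(261, [671, 23, 31]), (329, [677, -152, 30]), (330, [677, -155, 30]), (331, [678, -158, 28]), (332, [678, -160, 28])]
166 [(261, [664, 22, 27]), (328, [671, -150, 25]), (329, [670, -152, 30]), (330, [669, -155, 30]), (331, [670, -157, 30])]
169 [(260, [655, 25, 29]), (328, [662, -150, 30]), (329, [662, -152, 30]), (330, [662, -155, 30]), (331, [662, -158, 28])]
172 [(260, [648, 24, 27]), (328, [654, -150, 27]), (329, [654, -152, 30]), (330, [655, -156, 26]), (331, [654, -158, 29])]
175 [(260, [640, 24, 27]), (328, [646, -150, 30]), (329, [646, -153, 28]), (330, [646, -155, 28]), (331, [646, -157, 32])]
178 [(259, [632, 26, 28]), (327, [639, -148, 26]), (328, [638, -150, 29]), (329, [638, -153, 29]), (330, [638, -155, 30])]
181 [(259, [624, 26, 29]), (327, [630, -148, 30]), (328, [630, -150, 31]), (329, [630, -153, 31]), (330, [631, -156, 29])]
184 [(255, [613, 35, 45]), (327, [623, -148, 27]), (328, [622, -150, 33]), (329, [622, -153, 32]), (330, [623, -156, 29])]
187 [(256, [609, 33, 27]), (327, [615, -148, 28]), (328, [615, -151, 26]), (329, [615, -153, 31]), (330, [615, -156, 28])]
190 [(255, [601, 35, 27]), (276, [603, -18, 29]), (277, [603, -20, 27]), (278, [603, -23, 28]), (279, [603, -26, 27])]
```

```bash
python3 - <<'E'
from h import *
i=robot.camera_info('top');z=np.load('/tmp/top.npz')
R=cv2.Rodrigues(i['rvec'])[0];f=210/np.tan(np.radians(i['fov_y'])/2);c=(R,i['tvec'],f,i['cx'],i['cy'])
W=cloud(z['d'],c)
for v in range(140,310,20): print(v,[np.round(W[v,u]*1000).astype(int).tolist() for u in (385,390,400,410,430,470)])
P=W[(W[...,2]>.05)&(W[...,1]<-.25)&(W[...,0]>0.15)&(W[...,1]>-.9)].reshape(-1,3)
print(np.percentile(P,[0,1,50,99,100],axis=0))
E
python3 -m creep '[{"x":0,"y":0,"z":0}]'
```

```text
140 [[754, -308, -3], [754, -321, -1], [713, -302, 133], [693, -300, 202], [695, -344, 202], [698, -432, 201]]
160 [[691, -298, 29], [686, -305, 49], [663, -298, 144], [650, -301, 199], [647, -337, 216], [646, -416, 230]]
180 [[644, -307, -1], [636, -306, 45], [619, -302, 131], [606, -300, 200], [607, -343, 200], [604, -413, 231]]
200 [[591, -307, -3], [584, -306, 45], [573, -303, 127], [563, -300, 200], [565, -344, 197], [562, -413, 230]]
220 [[538, -306, 0], [534, -305, 45], [527, -303, 127], [521, -301, 196], [522, -341, 201], [521, -412, 229]]
240 [[485, -307, -4], [484, -305, 45], [481, -303, 124], [479, -301, 195], [479, -339, 205], [481, -411, 230]]
260 [[434, -307, -3], [434, -305, 43], [436, -303, 124], [437, -300, 195], [438, -337, 208], [441, -409, 231]]
280 [[383, -306, -1], [386, -305, 42], [392, -297, 140], [395, -301, 192], [398, -336, 210], [400, -415, 218]]
300 [[332, -306, -2], [332, -319, -2], [346, -304, 119], [354, -301, 191], [356, -339, 200], [359, -422, 202]]
[[ 0.18699635 -0.71016256  0.05000789]
 [ 0.21594521 -0.61269247  0.05552932]
 [ 0.55618697 -0.44473128  0.2114669 ]
 [ 1.05232518 -0.27917432  0.34414493]
 [ 1.1193856  -0.25006291  0.3475978 ]]validation failed for argument at $[0]...
```

```bash
python3 -m creep '[{"z":0.05}]'; python3 -m creep '[{"x":0.0344,"y":0.0604,"wz":6.1},{"x":0.0344,"y":0.0604,"wz":6.1},{"x":0.0344,"y":0.0604,"wz":6.1},{"x":0.0344,"y":0.0604,"wz":6.1},{"x":0.0344,"y":0.0604,"wz":6.1},{"x":0.0344,"y":0.0604,"wz":6.1},{"x":0.0344,"y":0.0604,"wz":6.1},{"x":0.0344,"y":0.0604,"wz":6.1},{"x":0.0344,"y":0.0604,"wz":6.1},{"x":0.0344,"y":0.0604,"wz":6.1}]'
```

```text
validation failed for argument at $[0]...
validation failed for argument at $[0]...
```

```bash
python3 -m creep --help; python3 -m creep '[{"x":0.0,"y":0.0,"z":0.05,"wx":0.0,"wy":0.0,"wz":0.0,"hand":0.093}]'
```

```text
t: 0.22
tool_pos: [0.2587, -0.5379, 0.2631]
orientation: [-3.053, -0.695, 0.002]
force: [0.1, -0.9, 0.6]
opening: 0.0929invalid input: not JSON, or not a number
```

```bash
python3 -m creep '[{"x":0.0344,"y":0.0604,"z":0,"wx":0,"wy":0,"wz":6.1,"hand":0.093},{"x":0.0344,"y":0.0604,"z":0,"wx":0,"wy":0,"wz":6.1,"hand":0.093},{"x":0.0344,"y":0.0604,"z":0,"wx":0,"wy":0,"wz":6.1,"hand":0.093},{"x":0.0344,"y":0.0604,"z":0,"wx":0,"wy":0,"wz":6.1,"hand":0.093},{"x":0.0344,"y":0.0604,"z":0,"wx":0,"wy":0,"wz":6.1,"hand":0.093},{"x":0.0344,"y":0.0604,"z":0,"wx":0,"wy":0,"wz":6.1,"hand":0.093},{"x":0.0344,"y":0.0604,"z":0,"wx":0,"wy":0,"wz":6.1,"hand":0.093},{"x":0.0344,"y":0.0604,"z":0,"wx":0,"wy":0,"wz":6.1,"hand":0.093},{"x":0.0344,"y":0.0604,"z":0,"wx":0,"wy":0,"wz":6.1,"hand":0.093},{"x":0.0344,"y":0.0604,"z":0,"wx":0,"wy":0,"wz":6.1,"hand":0.093}]'
python3 -m creep '[{"x":0,"y":0,"z":-0.05,"wx":0,"wy":0,"wz":0,"hand":0.093},{"x":0,"y":0,"z":-0.05,"wx":0,"wy":0,"wz":0,"hand":0.093},{"x":0,"y":0,"z":0,"wx":0,"wy":0,"wz":0,"hand":0.093}]'
python3 - <<'E'
from h import *
from scipy.spatial.transform import Rotation as Ro
s=robot.read_state();M=Ro.from_rotvec(s['orientation']).as_matrix();print(s['tool_pos'],M.round(3),s['q'].round(2))
p,d,c=cam('wrist');save('w1.png',p)
W=cloud(d,c);m=(W[...,2]>.066)&(W[...,2]<.095)&(abs(W[...,0]-.604)<.03)&(abs(W[...,1]-.063)<.03)
P=W[m];print(len(P));r=cv2.minAreaRect((P[:,:2]*1000).astype(np.float32));print(r)
E
```

```text
t: 1.48
tool_pos: [0.5697, 0.0043, 0.2683]
orientation: [-2.281, -2.16, 0.0]
force: [1.2, -0.7, -0.0]
opening: 0.0932
t: 1.85
tool_pos: [0.5653, 0.0028, 0.1634]
orientation: [-2.279, -2.151, 0.011]
force: [-0.4, -0.9, 0.0]
opening: 0.0931
[0.56533562 0.00281784 0.16338498] [[ 0.058  0.998 -0.01 ]
 [ 0.998 -0.058  0.001]
 [ 0.    -0.01  -1.   ]] [-0.09  0.08  1.64 -0.    1.43 -0.03]
402
((605.1764526367188, 64.17530059814453), (15.108654022216797, 16.020580291748047), 86.39277648925781)
```

View pics/w1.png

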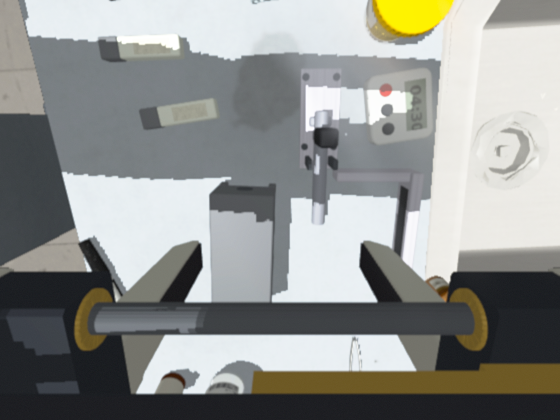

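The bolt grip is at about (325,135) in the wrist view and measures as world (605,64) mm. The jaws run along the dock's x, as planned.

```bash
python3 -m creep '[{"x":0.02,"y":0.0305,"z":0,"wx":0,"wy":0,"wz":0,"hand":0.093},{"x":0.0195,"y":0.0305,"z":0,"wx":0,"wy":0,"wz":0,"hand":0.093},{"x":0,"y":0,"z":0,"wx":0,"wy":0,"wz":0,"hand":0.093},{"x":0,"y":0,"z":-0.04,"wx":0,"wy":0,"wz":0,"hand":0.093},{"x":0,"y":0,"z":-0.02,"wx":0,"wy":0,"wz":0,"hand":0.093},{"x":0,"y":0,"z":0,"wx":0,"wy":0,"wz":0,"hand":0.093}]' 15
```

```text
t: 2.65
tool_pos: [0.6074, 0.0625, 0.1076]
orientation: [-2.285, -2.154, 0.004]
force: [-0.6, 0.5, 0.1]
opening: 0.093
```

```bash
python3 -m creep '[{"x":-0.002,"y":0.001,"z":-0.03,"wx":0,"wy":0,"wz":0,"hand":0.093},{"x":0,"y":0,"z":-0.027,"wx":0,"wy":0,"wz":0,"hand":0.093},{"x":0,"y":0,"z":0,"wx":0,"wy":0,"wz":0,"hand":0.093},{"x":0,"y":0,"z":0,"wx":0,"wy":0,"wz":0,"hand":0.03},{"x":0,"y":0,"z":0,"wx":0,"wy":0,"wz":0,"hand":0.01},{"x":0,"y":0,"z":0,"wx":0,"wy":0,"wz":0,"hand":0.01},{"x":0,"y":0,"z":0,"wx":0,"wy":0,"wz":0,"hand":0.01},{"x":0,"y":0,"z":0,"wx":0,"wy":0,"wz":0,"hand":0.01}]' 20
```

```text
t: 3.65
tool_pos: [0.6066, 0.0643, 0.0518]
orientation: [2.285, 2.156, 0.0]
force: [-0.9, -0.8, -0.4]
opening: 0.0477
```

```bash
python3 -m creep '[{"x":0,"y":0,"z":0,"wx":0,"wy":0,"wz":0,"hand":0.01},{"x":0,"y":0,"z":0,"wx":0,"wy":0,"wz":0,"hand":0.01},{"x":0,"y":0,"z":0,"wx":0,"wy":0,"wz":0,"hand":0.01},{"x":0,"y":0,"z":0,"wx":0,"wy":0,"wz":0,"hand":0.01},{"x":0,"y":0,"z":0,"wx":0,"wy":0,"wz":0,"hand":0.01}]' 25
python3 -m creep '[{"x":0,"y":0,"z":0.008,"wx":0,"wy":0,"wz":0,"hand":0.01},{"x":0,"y":0,"z":0.007,"wx":0,"wy":0,"wz":0,"hand":0.01},{"x":0,"y":0,"z":0,"wx":0,"wy":0,"wz":0,"hand":0.01}]' 25
```

```text
t: 4.28
tool_pos: [0.6065, 0.0643, 0.0516]
orientation: [-2.285, -2.156, 0.0]
force: [-0.9, -0.4, 1.3]
opening: 0.0162
t: 4.65
tool_pos: [0.6066, 0.0642, 0.0674]
orientation: [2.285, 2.156, 0.0]
force: [-0.5, -0.7, -1.5]
opening: 0.0161
```

```bash
python3 -m creep '[{"x":0.0005,"y":0.010,"z":0,"wx":0,"wy":0,"wz":0,"hand":0.01},{"x":0.0005,"y":0.010,"z":0,"wx":0,"wy":0,"wz":0,"hand":0.01},{"x":0.0005,"y":0.010,"z":0,"wx":0,"wy":0,"wz":0,"hand":0.01},{"x":0.0005,"y":0.01,"z":0,"wx":0,"wy":0,"wz":0,"hand":0.01},{"x":0.0005,"y":0.010,"z":0,"wx":0,"wy":0,"wz":0,"hand":0.01},{"x":0,"y":0.001,"z":0,"wx":0,"wy":0,"wz":0,"hand":0.01},{"x":0,"y":0,"z":0,"wx":0,"wy":0,"wz":0,"hand":0.01}]' 25
```

```text
t: 5.52
tool_pos: [0.6094, 0.1146, 0.0667]
orientation: [2.284, 2.155, -0.001]
force: [2.8, -2.7, -2.3]
opening: 0.016
```

```bash
python3 -m creep '[{"x":0,"y":-0.0005,"z":-0.008,"wx":0,"wy":0,"wz":0,"hand":0.01},{"x":0,"y":0,"z":-0.006,"wx":0,"wy":0,"wz":0,"hand":0.01},{"x":0,"y":0,"z":0,"wx":0,"wy":0,"wz":0,"hand":0.01},{"x":0,"y":0,"z":0,"wx":0,"wy":0,"wz":0,"hand":0.04},{"x":0,"y":0,"z":0,"wx":0,"wy":0,"wz":0,"hand":0.06},{"x":0,"y":0,"z":0,"wx":0,"wy":0,"wz":0,"hand":0.06},{"x":0,"y":0,"z":0.03,"wx":0,"wy":0,"wz":0,"hand":0.06},{"x":0,"y":0,"z":0.05,"wx":0,"wy":0,"wz":0,"hand":0.036},{"x":0,"y":0,"z":0.01,"wx":0,"wy":0,"wz":0,"hand":0.036}]' 25
python3 - <<'E'
from h import *
from scipy.spatial.transform import Rotation as Ro
s=robot.read_state();M=Ro.from_rotvec(s['orientation']).as_matrix();print(s['tool_pos'],M.round(3),s['q'].round(2),s['opening'])
p,d,c=cam('top');W=cloud(d,c);m=(W[...,2]>.066)&(W[...,2]<.085)&(abs(W[...,0]-.61)<.03)&(abs(W[...,1]-.11)<.04)
p,d,c=cam('side');save('s2.png',cv2.resize(p[190:330,120:340],None,fx=3,fy=3))
W=cloud(d,c);m=(W[...,2]>.05)&(W[...,2]<.09)&(abs(W[...,0]-.607)<.03)&(abs(W[...,1]-.114)<.05)
P=W[m];print(len(P),np.median(P,0),np.percentile(P[:,2],99))
E
```

```text
t: 6.65
tool_pos: [0.6116, 0.1152, 0.1475]
orientation: [2.282, 2.153, 0.009]
force: [1.1, -0.0, 1.2]
opening: 0.0401
[0.61162612 0.11518055 0.14746739] [[ 0.058  0.998  0.007]
 [ 0.998 -0.058  0.001]
 [ 0.001  0.007 -1.   ]] [0.1  0.22 1.51 0.   1.4  0.16] 0.040113582158997234
160 [0.60452312 0.11920602 0.06747592] 0.07946441640048679
```

View pics/s2.png

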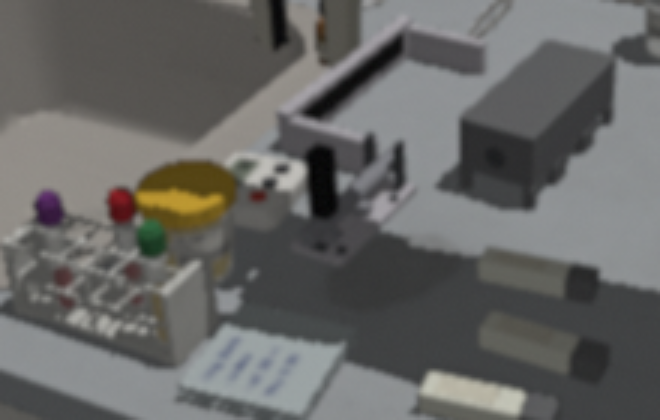

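The bolt now stands open and down, at y of about 0.115 to 0.119. The grip is at (322,180) in the crop, and the carrier, with its notches down, is at (540,120). Next I go behind the carrier with the jaws along its long side.

```bash
python3 -m creep '[{"x":-0.0145,"y":-0.0163,"z":0,"wx":0,"wy":0,"wz":-9.2,"hand":0.036},{"x":-0.0145,"y":-0.0163,"z":0,"wx":0,"wy":0,"wz":-9.2,"hand":0.036},{"x":-0.0145,"y":-0.0163,"z":0,"wx":0,"wy":0,"wz":-9.2,"hand":0.036},{"x":-0.0145,"y":-0.0163,"z":0,"wx":0,"wy":0,"wz":-9.2,"hand":0.036},{"x":-0.0145,"y":-0.0163,"z":0,"wx":0,"wy":0,"wz":-9.2,"hand":0.036},{"x":-0.0145,"y":-0.0163,"z":0,"wx":0,"wy":0,"wz":-9.2,"hand":0.036},{"x":-0.0145,"y":-0.0163,"z":0,"wx":0,"wy":0,"wz":-9.2,"hand":0.036},{"x":-0.0145,"y":-0.0163,"z":0,"wx":0,"wy":0,"wz":-9.2,"hand":0.036},{"x":-0.0145,"y":-0.0163,"z":0,"wx":0,"wy":0,"wz":-9.2,"hand":0.036},{"x":-0.0145,"y":-0.0163,"z":0,"wx":0,"wy":0,"wz":-9.2,"hand":0.036}]'
python3 -m creep '[{"x":0,"y":0,"z":0,"wx":0,"wy":0,"wz":0,"hand":0.036},{"x":0,"y":0,"z":0,"wx":0,"wy":0,"wz":0,"hand":0.036}]'
python3 - <<'E'
from h import *
from scipy.spatial.transform import Rotation as Ro
s=robot.read_state();M=Ro.from_rotvec(s['orientation']).as_matrix();print(s['tool_pos'],M.round(3),s['q'].round(2),s['opening'])
E
```

```text
t: 8.0
tool_pos: [0.4623, -0.0484, 0.1405]
orientation: [-3.137, 0.155, 0.005]
force: [-0.5, 0.1, -0.3]
opening: 0.0362
t: 8.25
tool_pos: [0.4638, -0.0478, 0.1417]
orientation: [-3.138, 0.142, 0.002]
force: [0.0, 0.1, 0.1]
opening: 0.0359
[ 0.46384589 -0.04778072  0.14169048] [[ 0.996 -0.09  -0.001]
 [-0.09  -0.996  0.001]
 [-0.001 -0.001 -1.   ]] [-0.21 -0.19  1.94  0.    1.39  1.45] 0.035912907984937355
```

```bash
python3 -m creep '[{"x":0,"y":0,"z":-0.05,"wx":0,"wy":0,"wz":0,"hand":0.036},{"x":0,"y":0,"z":-0.042,"wx":0,"wy":0,"wz":0,"hand":0.036},{"x":0,"y":0,"z":0,"wx":0,"wy":0,"wz":0,"hand":0.036},{"x":0.008,"y":-0.0008,"z":0,"wx":0,"wy":0,"wz":0,"hand":0.036},{"x":0.008,"y":-0.0008,"z":0,"wx":0,"wy":0,"wz":0,"hand":0.036},{"x":0.004,"y":-0.0004,"z":0,"wx":0,"wy":0,"wz":0,"hand":0.036}]'
python3 -m creep '[{"x":0.0048,"y":-0.0005,"z":0.0048,"wx":0,"wy":0,"wz":0,"hand":0.036},{"x":0.0048,"y":-0.0005,"z":0.0048,"wx":0,"wy":0,"wz":0,"hand":0.036},{"x":0.0055,"y":-0.0005,"z":0.004,"wx":0,"wy":0,"wz":0,"hand":0.036},{"x":0.0055,"y":-0.0005,"z":0.004,"wx":0,"wy":0,"wz":0,"hand":0.036},{"x":0,"y":0,"z":0,"wx":0,"wy":0,"wz":0,"hand":0.036}]'
python3 - <<'E'
from h import *
p,d,c=cam('side');save('s3.png',cv2.resize(p[150:300,200:400],None,fx=3,fy=3))
E
```

```text
t: 9.0
tool_pos: [0.484, -0.0504, 0.0525]
orientation: [3.138, -0.146, -0.004]
force: [-19.7, 1.6, 20.1]
opening: 0.0361
t: 9.62
tool_pos: [0.5062, -0.0525, 0.0697]
orientation: [3.138, -0.146, 0.004]
force: [-4.5, 0.7, 5.3]
opening: 0.0359
```

View pics/s3.png

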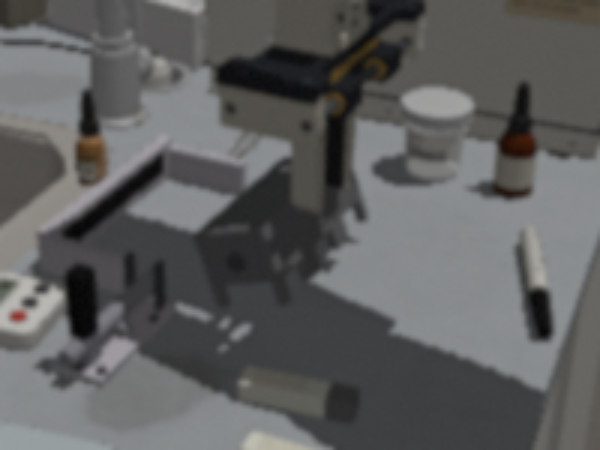

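The carrier is tipping cleanly, at about 20 degrees and with its near edge at (225,265). I keep following the arc.

```bash
python3 -m creep '[{"x":0.0062,"y":-0.0006,"z":0.003,"wx":0,"wy":0,"wz":0,"hand":0.036},{"x":0.0062,"y":-0.0006,"z":0.003,"wx":0,"wy":0,"wz":0,"hand":0.036},{"x":0.0066,"y":-0.0006,"z":0.0018,"wx":0,"wy":0,"wz":0,"hand":0.036},{"x":0.0066,"y":-0.0006,"z":0.0018,"wx":0,"wy":0,"wz":0,"hand":0.036},{"x":0.0066,"y":-0.0006,"z":0.0006,"wx":0,"wy":0,"wz":0,"hand":0.036},{"x":0.0066,"y":-0.0006,"z":0.0006,"wx":0,"wy":0,"wz":0,"hand":0.036},{"x":0.003,"y":-0.0003,"z":0,"wx":0,"wy":0,"wz":0,"hand":0.036},{"x":0.002,"y":0,"z":0,"wx":0,"wy":0,"wz":0,"hand":0.036},{"x":0,"y":0,"z":0,"wx":0,"wy":0,"wz":0,"hand":0.036}]'
python3 - <<'E'
from h import *
p,d,c=cam('top');W=cloud(d,c);save('t4.png',p)
m=np.zeros(d.shape,bool);m[175:225,255:325]=1
P=W[m&(W[...,2]>.045)&(W[...,2]<.1)];print(np.percentile(P[:,2],[50,99]))
P=W[m&(W[...,2]>.045)&(W[...,2]<.066)];print(len(P),cv2.minAreaRect((P[:,:2]*1000).astype(np.float32)))
E
```

```text
t: 10.8
tool_pos: [0.5482, -0.0561, 0.0786]
orientation: [-3.138, 0.146, 0.001]
force: [0.5, 1.3, -0.7]
opening: 0.036
[0.05276857 0.05949873]
2 ((578.1959228515625, -7.042487621307373), (8.386016845703125, 0.0), 165.4366912841797)
```

```bash
python3 -m creep '[{"x":-0.02,"y":0.002,"z":0.03,"wx":0,"wy":0,"wz":0,"hand":0.036},{"x":-0.04,"y":0.004,"z":0.04,"wx":0,"wy":0,"wz":0,"hand":0.036},{"x":-0.05,"y":0.005,"z":0,"wx":0,"wy":0,"wz":0,"hand":0.036},{"x":-0.04,"y":0.004,"z":0,"wx":0,"wy":0,"wz":0,"hand":0.036},{"x":0,"y":0,"z":0,"wx":0,"wy":0,"wz":0,"hand":0.036}]'
python3 - <<'E'
from h import *
p,d,c=cam('top');W=cloud(d,c);save('t4.png',cv2.resize(p[135:275,160:340],None,fx=4.4,fy=4.2,interpolation=cv2.INTER_CUBIC))
m=np.zeros(d.shape,bool);m[175:225,255:325]=1
P=W[m&(W[...,2]>.052)&(W[...,2]<.066)&(W[...,1]<.03)];print(len(P),cv2.minAreaRect((P[:,:2]*1000).astype(np.float32)))
E
```

```text
t: 11.48
tool_pos: [0.3965, -0.0408, 0.1487]
orientation: [3.138, -0.147, 0.0]
force: [0.0, -0.9, 0.4]
opening: 0.0358
1128 ((581.0184936523438, -58.49237823486328), (139.744384765625, 60.60150909423828), 84.75755310058594)
```

View pics/t4.png

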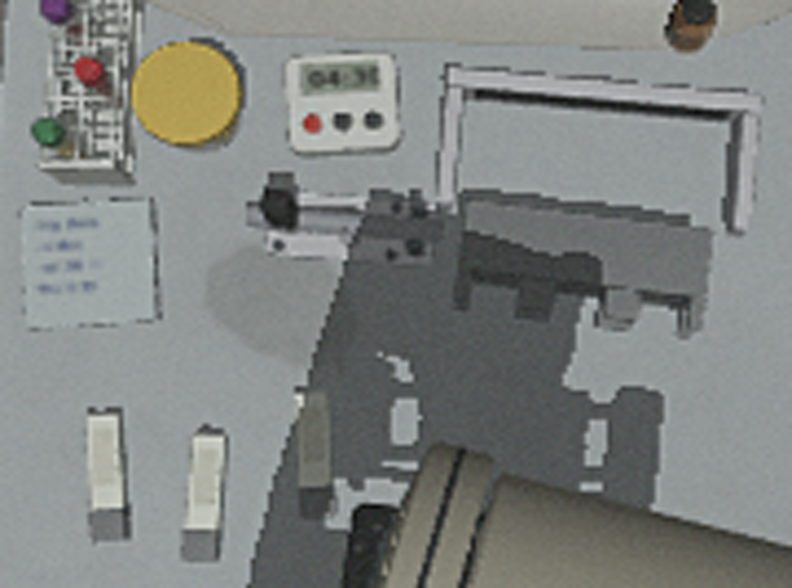

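The first roll is done: the notches now face the robot, with the carrier centre at world (581,-58) mm and yaw -5.2°, seen at about (585,260) in the crop. For roll two the fingers must press on the inner ribs.

```bash
python3 -m creep '[{"x":0.043,"y":-0.0042,"z":0,"wx":0,"wy":0,"wz":0,"hand":0.032},{"x":0.043,"y":-0.0042,"z":0,"wx":0,"wy":0,"wz":0,"hand":0.032},{"x":0.0435,"y":-0.0043,"z":0,"wx":0,"wy":0,"wz":0,"hand":0.032},{"x":0,"y":0,"z":-0.047,"wx":0,"wy":0,"wz":0,"hand":0.032},{"x":0,"y":0,"z":-0.0475,"wx":0,"wy":0,"wz":0,"hand":0.032},{"x":0,"y":0,"z":0,"wx":0,"wy":0,"wz":0,"hand":0.032},{"x":0,"y":0,"z":0,"wx":0,"wy":0,"wz":0,"hand":0.032}]'
```

```text
t: 12.4
tool_pos: [0.5293, -0.054, 0.0559]
orientation: [3.138, -0.146, 0.002]
force: [1.2, 0.0, 0.7]
opening: 0.0325
```

```bash
python3 -m creep '[{"x":0.007,"y":-0.0007,"z":0,"wx":0,"wy":0,"wz":0,"hand":0.032},{"x":0.0065,"y":-0.0006,"z":-0.001,"wx":0,"wy":0,"wz":0,"hand":0.032},{"x":0.0055,"y":-0.0005,"z":0.0046,"wx":0,"wy":0,"wz":0,"hand":0.032},{"x":0.0055,"y":-0.0005,"z":0.0046,"wx":0,"wy":0,"wz":0,"hand":0.032},{"x":0.0058,"y":-0.0006,"z":0.0038,"wx":0,"wy":0,"wz":0,"hand":0.032},{"x":0.0058,"y":-0.0006,"z":0.0038,"wx":0,"wy":0,"wz":0,"hand":0.032},{"x":0.0064,"y":-0.0006,"z":0.0027,"wx":0,"wy":0,"wz":0,"hand":0.032},{"x":0.0064,"y":-0.0006,"z":0.0027,"wx":0,"wy":0,"wz":0,"hand":0.032},{"x":0,"y":0,"z":0,"wx":0,"wy":0,"wz":0,"hand":0.032}]'
python3 - <<'E'
from h import *
p,d,c=cam('side');save('s5.png',cv2.resize(p[150:300,200:400],None,fx=3,fy=3))
E
```

```text
t: 13.52
tool_pos: [0.5784, -0.0588, 0.0772]
orientation: [3.138, -0.146, 0.004]
force: [-1.6, -0.0, 4.9]
opening: 0.0322
```

View pics/s5.png

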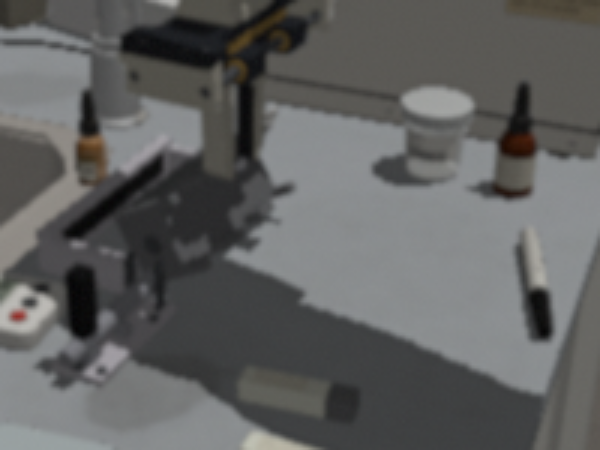

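The carrier is tipping again, at about 30° and at about (190,215), clear of the bolt. I finish the roll and back off.

```bash
python3 -m creep '[{"x":0.0068,"y":-0.0007,"z":0.0016,"wx":0,"wy":0,"wz":0,"hand":0.032},{"x":0.0068,"y":-0.0007,"z":0.0016,"wx":0,"wy":0,"wz":0,"hand":0.032},{"x":0.007,"y":-0.0007,"z":0.0004,"wx":0,"wy":0,"wz":0,"hand":0.032},{"x":0.006,"y":-0.0006,"z":0.0004,"wx":0,"wy":0,"wz":0,"hand":0.032},{"x":0.004,"y":-0.0004,"z":0,"wx":0,"wy":0,"wz":0,"hand":0.032},{"x":0,"y":0,"z":0,"wx":0,"wy":0,"wz":0,"hand":0.032}]'
python3 -m creep '[{"x":-0.02,"y":0.002,"z":0.03,"wx":0,"wy":0,"wz":0,"hand":0.032},{"x":-0.04,"y":0.004,"z":0.04,"wx":0,"wy":0,"wz":0,"hand":0.032},{"x":-0.06,"y":0.006,"z":0,"wx":0,"wy":0,"wz":0,"hand":0.032},{"x":-0.06,"y":0.006,"z":0,"wx":0,"wy":0,"wz":0,"hand":0.032},{"x":0,"y":0,"z":0,"wx":0,"wy":0,"wz":0,"hand":0.032}]'
python3 - <<'E'
from h import *
p,d,c=cam('top');W=cloud(d,c);save('t6.png',cv2.resize(p[135:275,160:340],None,fx=4.4,fy=4.2,interpolation=cv2.INTER_CUBIC))
m=np.zeros(d.shape,bool);m[155:205,255:330]=1
P=W[m&(W[...,2]>.052)&(W[...,2]<.066)&(W[...,1]<.03)];print(len(P),cv2.minAreaRect((P[:,:2]*1000).astype(np.float32)))
E
```

```text
t: 14.32
tool_pos: [0.6073, -0.0616, 0.0792]
orientation: [-3.138, 0.146, 0.001]
force: [0.1, 0.0, -0.0]
opening: 0.0321
t: 14.95
tool_pos: [0.4226, -0.0427, 0.1479]
orientation: [-3.138, 0.146, 0.005]
force: [0.3, 0.1, -0.2]
opening: 0.032
166 ((640.2381591796875, -63.86327362060547), (138.93345642089844, 60.62525939941406), 84.6306381225586)
```

View pics/t6.png

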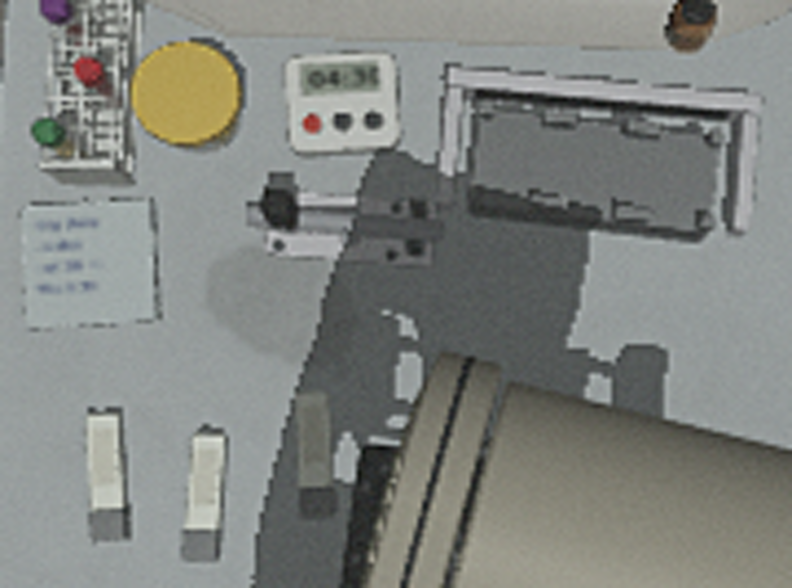

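The carrier stands notches up in the bay at (640,-64) mm, crop (595,165), about 14 mm short of the stop and turned 2.4° from the dock. I push it low with the fingers spread, to square it against the stop.

```bash
python3 -m creep '[{"x":0.052,"y":-0.0066,"z":0,"wx":0,"wy":0,"wz":2.4,"hand":0.08},{"x":0.052,"y":-0.0066,"z":0,"wx":0,"wy":0,"wz":0,"hand":0.08},{"x":0.0525,"y":-0.0066,"z":0,"wx":0,"wy":0,"wz":0,"hand":0.08},{"x":0,"y":0,"z":-0.05,"wx":0,"wy":0,"wz":0,"hand":0.08},{"x":0,"y":0,"z":-0.05,"wx":0,"wy":0,"wz":0,"hand":0.08},{"x":0,"y":0,"z":-0.027,"wx":0,"wy":0,"wz":0,"hand":0.08},{"x":0,"y":0,"z":0,"wx":0,"wy":0,"wz":0,"hand":0.08},{"x":0,"y":0,"z":0,"wx":0,"wy":0,"wz":0,"hand":0.08}]'
python3 -m creep '[{"x":0.008,"y":-0.0004,"z":0,"wx":0,"wy":0,"wz":0,"hand":0.08},{"x":0.008,"y":-0.0004,"z":0,"wx":0,"wy":0,"wz":0,"hand":0.08},{"x":0.006,"y":-0.0003,"z":0,"wx":0,"wy":0,"wz":0,"hand":0.08},{"x":0.004,"y":-0.0002,"z":0,"wx":0,"wy":0,"wz":0,"hand":0.08},{"x":0.004,"y":-0.0002,"z":0,"wx":0,"wy":0,"wz":0,"hand":0.08},{"x":0.003,"y":-0.0002,"z":0,"wx":0,"wy":0,"wz":0,"hand":0.08},{"x":0,"y":0,"z":0,"wx":0,"wy":0,"wz":0,"hand":0.08}]'
```

```text
t: 16.0
tool_pos: [0.5857, -0.0637, 0.024]
orientation: [3.14, -0.081, 0.003]
force: [0.3, 0.4, 0.1]
opening: 0.0797
t: 16.88
tool_pos: [0.6163, -0.0653, 0.0242]
orientation: [3.14, -0.08, -0.004]
force: [-12.6, 1.2, 12.3]
opening: 0.0802
```

```bash
python3 -m creep '[{"x":0.001,"y":0,"z":0,"wx":0,"wy":0,"wz":0,"hand":0.08},{"x":0.001,"y":0,"z":0,"wx":0,"wy":0,"wz":0,"hand":0.08}]'
python3 -m creep '[{"x":-0.02,"y":0.001,"z":0,"wx":0,"wy":0,"wz":0,"hand":0.08},{"x":-0.02,"y":0.001,"z":0.05,"wx":0,"wy":0,"wz":0,"hand":0.06},{"x":-0.05,"y":0.02,"z":0.05,"wx":0,"wy":0,"wz":0,"hand":0.05},{"x":-0.05,"y":0.05,"z":0.01,"wx":0,"wy":0,"wz":0,"hand":0.045},{"x":-0.02,"y":0.05,"z":0,"wx":0,"wy":0,"wz":0,"hand":0.045},{"x":0,"y":0,"z":0,"wx":0,"wy":0,"wz":0,"hand":0.045}]'
cat >> h.py <<'E'
def top():
    p,d,c=cam('top');W=cloud(d,c);u,v=np.meshgrid(np.arange(560),np.arange(420))
    P=W[(W[...,2]>.052)&(W[...,2]<.066)&(abs(W[...,0]-.65)<.05)&(abs(W[...,1]+.066)<.075)]
    if len(P)>20:
        r=cv2.minAreaRect((P[:,:2]*1000).astype(np.float32));print('carrier',len(P),np.round(r[0],1),np.round(r[1],1),round(r[2],1))
    m=((W[...,2]>.009)&(W[...,2]<.022)&(W[...,0]>.34)&(W[...,0]<.52)&(W[...,1]>.03)&(W[...,1]<.33)).astype(np.uint8)
    n,L,S,C=cv2.connectedComponentsWithStats(m)
    for k in range(1,n):
        if S[k,4]>60:
            r=cv2.minAreaRect((W[L==k][:,:2]*1000).astype(np.float32));(x,y),(a,b),g=r
            if a<b: g-=90
            print('sleeve?',S[k,4],round(x,1),round(y,1),(round(a),round(b)),'long axis deg',round((g+90)%180-90,1))
    return p,d,c,W
E
python3 -c "
from h import *
top();print(robot.read_state()['tool_pos'])"
```

```text
t: 17.12
tool_pos: [0.6172, -0.0653, 0.0242]
orientation: [3.14, -0.08, -0.007]
force: [-15.8, -0.5, 15.7]
opening: 0.08
t: 17.88
tool_pos: [0.4725, 0.0504, 0.1254]
orientation: [-3.14, 0.075, -0.004]
force: [0.2, -0.5, 0.7]
opening: 0.0451
carrier 159 [655.2 -64.6] [138.4  60.8] 86.9
[0.47322636 0.04889209 0.12526061]
```

```bash
python3 -m creep '[{"x":-0.03,"y":0.03,"z":0.03,"wx":0,"wy":0,"wz":4,"hand":0.045},{"x":-0.04,"y":0.03,"z":0.03,"wx":0,"wy":0,"wz":4,"hand":0.045},{"x":-0.035,"y":0.03,"z":0.03,"wx":0,"wy":0,"wz":0,"hand":0.045},{"x":0,"y":0,"z":0,"wx":0,"wy":0,"wz":0,"hand":0.045}]'
cat >> h.py <<'E'
def wrist(x0,x1,y0,y1,z0,z1,amin=150):
    s=robot.read_state();p,d,c=cam('wrist');W=cloud(d,c)
    from scipy.spatial.transform import Rotation as Ro
    M=Ro.from_rotvec(s['orientation']).as_matrix();j=M[:,1]
    print('tcp',s['tool_pos'].round(4),'jaw deg',round((np.degrees(np.arctan2(j[1],j[0]))+180)%180,1),'open',round(s['opening'],4),'q',s['q'].round(2))
    m=((W[...,2]>z0)&(W[...,2]<z1)&(W[...,0]>x0)&(W[...,0]<x1)&(W[...,1]>y0)&(W[...,1]<y1)&(d>.08)).astype(np.uint8)
    n,L,S,C=cv2.connectedComponentsWithStats(m)
    for k in range(1,n):
        if S[k,4]>amin:
            r=cv2.minAreaRect((W[L==k][:,:2]*1000).astype(np.float32));(x,y),(a,b),g=r
            if a<b: g-=90
            print('obj',S[k,4],C[k].round(),'xy',round(x,1),round(y,1),(round(a,1),round(b,1)),'long deg',round((g+90)%180-90,1),'z',np.median(W[L==k][:,2]).round(4))
    return p,d,c,W
E
python3 -c "
from h import *
p=wrist(.35,.53,.04,.3,.008,.024)[0];save('w7.png',p)"
```

```text
t: 18.42
tool_pos: [0.369, 0.1389, 0.2177]
orientation: [-3.137, -0.142, -0.01]
force: [-0.1, -0.9, 0.7]
opening: 0.0449
tcp [0.369  0.1389 0.2177] jaw deg 95.2 open 0.0449 q [ 0.23 -0.47  2.02  0.    1.58  1.71]
obj 1192 [329. 105.] xy 466.4 92.8 (74.3, 19.9) long deg 5.2 z 0.0156
obj 1197 [226. 111.] xy 449.1 210.8 (75.5, 20.0) long deg 6.7 z 0.0157
obj 1102 [274. 125.] xy 438.9 154.0 (19.9, 75.9) long deg -2.0 z 0.0157
```

View pics/w7.png

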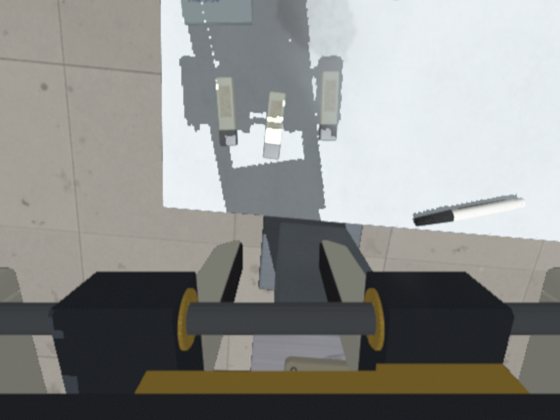

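The wrist view shows all three sleeves where they were: (329,105), (274,125) and (226,111). I pick the right-hand one first, for rest_0.

```bash
python3 -m creep '[{"x":0.032,"y":-0.0155,"z":-0.04,"wx":0,"wy":0,"wz":0,"hand":0.045},{"x":0.033,"y":-0.0155,"z":-0.04,"wx":0,"wy":0,"wz":0,"hand":0.045},{"x":0.0325,"y":-0.015,"z":-0.04,"wx":0,"wy":0,"wz":0,"hand":0.045},{"x":0,"y":0,"z":-0.037,"wx":0,"wy":0,"wz":0,"hand":0.045},{"x":0,"y":0,"z":0,"wx":0,"wy":0,"wz":0,"hand":0.045},{"x":0,"y":0,"z":0,"wx":0,"wy":0,"wz":0,"hand":0.045}]'
```

```text
t: 19.23
tool_pos: [0.4658, 0.091, 0.0577]
orientation: [3.138, 0.137, 0.0]
force: [0.7, -0.0, 0.9]
opening: 0.0451
```

```bash
python3 -m creep '[{"x":0,"y":0.0015,"z":-0.03,"wx":0,"wy":0,"wz":0,"hand":0.045},{"x":0,"y":0,"z":-0.023,"wx":0,"wy":0,"wz":0,"hand":0.045},{"x":0,"y":0,"z":0,"wx":0,"wy":0,"wz":0,"hand":0.045},{"x":0,"y":0,"z":0,"wx":0,"wy":0,"wz":0,"hand":0.015},{"x":0,"y":0,"z":0,"wx":0,"wy":0,"wz":0,"hand":0.015},{"x":0,"y":0,"z":0,"wx":0,"wy":0,"wz":0,"hand":0.015},{"x":0,"y":0,"z":0,"wx":0,"wy":0,"wz":0,"hand":0.015},{"x":0,"y":0,"z":0,"wx":0,"wy":0,"wz":0,"hand":0.015}]' 20
```

```text
t: 20.23
tool_pos: [0.4661, 0.0932, 0.0051]
orientation: [-3.138, -0.139, -0.003]
force: [-1.0, 0.4, 6.0]
opening: 0.0198
```

```bash
python3 -m creep '[{"x":0,"y":0,"z":0.03,"wx":0,"wy":0,"wz":0,"hand":0.015},{"x":0,"y":0,"z":0.05,"wx":0,"wy":0,"wz":0,"hand":0.015},{"x":0.03,"y":-0.034,"z":0.03,"wx":0,"wy":0,"wz":-4.2,"hand":0.015},{"x":0.04,"y":-0.044,"z":0,"wx":0,"wy":0,"wz":-4.0,"hand":0.015},{"x":0.04,"y":-0.044,"z":0,"wx":0,"wy":0,"wz":0,"hand":0.015},{"x":0.04,"y":-0.044,"z":0,"wx":0,"wy":0,"wz":0,"hand":0.015},{"x":0.037,"y":-0.04,"z":0,"wx":0,"wy":0,"wz":0,"hand":0.015},{"x":0,"y":0,"z":0,"wx":0,"wy":0,"wz":0,"hand":0.015},{"x":0,"y":0,"z":0,"wx":0,"wy":0,"wz":0,"hand":0.015}]' 20
python3 -c "
from h import *
p=wrist(.60,.71,-.15,.02,.05,.066)[0];save('w8.png',p);top()"
```

```text
t: 21.35
tool_pos: [0.6517, -0.1127, 0.1133]
orientation: [-3.14, 0.087, 0.002]
force: [0.3, 0.5, -0.7]
opening: 0.02
tcp [ 0.6517 -0.1127  0.1133] jaw deg 86.8 open 0.02 q [-0.25  0.36  1.41  0.    1.37  1.38]
obj 187 [127. 187.] xy 685.2 0.5 (8.0, 8.1) long deg -4.6 z 0.0589
obj 360 [183. 187.] xy 683.1 -40.8 (20.2, 8.2) long deg 88.0 z 0.0596
obj 343 [247. 186.] xy 680.9 -88.4 (20.2, 7.7) long deg 86.9 z 0.0597
obj 176 [136. 251.] xy 633.7 3.9 (8.7, 8.6) long deg 85.0 z 0.0587
obj 369 [189. 251.] xy 631.4 -38.3 (20.0, 8.2) long deg 86.6 z 0.0594
carrier 61 [654.4 -64.4] [138.   58.8] 86.4
sleeve? 244 448.8 210.0 (76, 20) long axis deg 6.9
sleeve? 242 438.4 153.5 (20, 76) long axis deg -1.2
```

View pics/w8.png

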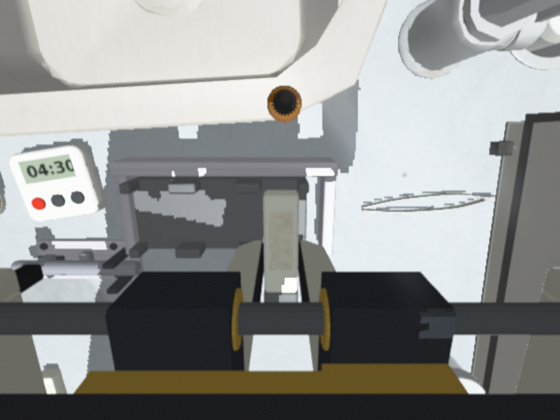

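The carrier's inner ribs show at (183,187), (247,186) and (189,251). They put the carrier centre at (656.1,-63.4) mm, yaw -2.7°. The sleeve is in the grip above rest_0.

```bash
python3 -m creep '[{"x":0.0018,"y":0.0012,"z":-0.02,"wx":0,"wy":0,"wz":0,"hand":0.015},{"x":0,"y":0,"z":-0.02,"wx":0,"wy":0,"wz":0,"hand":0.015},{"x":0,"y":0,"z":-0.015,"wx":0,"wy":0,"wz":0,"hand":0.015},{"x":0,"y":0,"z":-0.009,"wx":0,"wy":0,"wz":0,"hand":0.015},{"x":0,"y":0,"z":0,"wx":0,"wy":0,"wz":0,"hand":0.015}]' 20
```

```text
t: 22.08
tool_pos: [0.6535, -0.1116, 0.0491]
orientation: [-3.14, 0.086, 0.002]
force: [-0.6, -0.2, -0.1]
opening: 0.0197
```

```bash
python3 -m creep '[{"x":0,"y":0,"z":-0.0015,"wx":0,"wy":0,"wz":0,"hand":0.015},{"x":0,"y":0,"z":0,"wx":0,"wy":0,"wz":0,"hand":0.03},{"x":0,"y":0,"z":0,"wx":0,"wy":0,"wz":0,"hand":0.03},{"x":0,"y":0,"z":0,"wx":0,"wy":0,"wz":0,"hand":0.03},{"x":0,"y":0,"z":0.03,"wx":0,"wy":0,"wz":0,"hand":0.03},{"x":0,"y":0,"z":0.045,"wx":0,"wy":0,"wz":0,"hand":0.03}]' 20
python3 -m creep '[{"x":-0.043,"y":0.053,"z":0.01,"wx":0,"wy":0,"wz":1.7,"hand":0.045},{"x":-0.043,"y":0.053,"z":0,"wx":0,"wy":0,"wz":0,"hand":0.045},{"x":-0.043,"y":0.053,"z":0,"wx":0,"wy":0,"wz":0,"hand":0.045},{"x":-0.043,"y":0.053,"z":0,"wx":0,"wy":0,"wz":0,"hand":0.045},{"x":-0.043,"y":0.053,"z":0,"wx":0,"wy":0,"wz":0,"hand":0.045},{"x":0,"y":0,"z":-0.04,"wx":0,"wy":0,"wz":0,"hand":0.045},{"x":0,"y":0,"z":-0.02,"wx":0,"wy":0,"wz":0,"hand":0.045},{"x":0,"y":0,"z":0,"wx":0,"wy":0,"wz":0,"hand":0.045},{"x":0,"y":0,"z":0,"wx":0,"wy":0,"wz":0,"hand":0.045}]' 20
python3 -c "
from h import *
wrist(.35,.53,.04,.3,.008,.024);
p,d,c,W=top();m=(W[...,2]>.048)&(W[...,2]<.066)&(abs(W[...,0]-.655)<.045)&(abs(W[...,1]+.111)<.012);P=W[m];print(len(P),cv2.minAreaRect((P[:,:2]*1000).astype(np.float32)),np.median(P[:,2]))"
```

```text
t: 22.82
tool_pos: [0.6525, -0.1113, 0.1222]
orientation: [-3.14, 0.086, 0.006]
force: [-0.2, -0.2, 1.1]
opening: 0.0299
t: 23.95
tool_pos: [0.4583, 0.1305, 0.0737]
orientation: [-3.141, 0.04, -0.002]
force: [-0.5, -0.8, 0.1]
opening: 0.0448
tcp [0.4583 0.1305 0.0737] jaw deg 88.5 open 0.0448 q [ 0.17 -0.09  1.98  0.    1.25  1.77]
obj 2287 [179. 228.] xy 451.3 211.0 (72.0, 20.0) long deg 7.1 z 0.0157
obj 2174 [253. 242.] xy 439.5 153.9 (20.0, 75.3) long deg -1.8 z 0.0157
carrier 397 [656.3 -64.6] [138.1  75.3] 86.5
239 ((653.257568359375, -111.74602508544922), (19.400094985961914, 75.46717071533203), 86.78709411621094) 0.05685232673649786
```

Sleeve A lies in rest_0 at (653.3,-111.7). Now sleeve B.

```bash
python3 -m creep '[{"x":-0.0193,"y":0.0233,"z":0,"wx":0,"wy":0,"wz":0,"hand":0.045},{"x":0,"y":0,"z":0,"wx":0,"wy":0,"wz":0,"hand":0.045},{"x":0,"y":0,"z":-0.02,"wx":0,"wy":0,"wz":0,"hand":0.045},{"x":0,"y":0,"z":0,"wx":0,"wy":0,"wz":0,"hand":0.045}]' 20
```

```text
t: 24.55
tool_pos: [0.4378, 0.1532, 0.0519]
orientation: [3.141, -0.04, -0.003]
force: [-0.9, -0.5, -0.1]
opening: 0.0454
```

```bash
python3 -m creep '[{"x":0.001,"y":0.0005,"z":-0.025,"wx":0,"wy":0,"wz":0,"hand":0.045},{"x":0,"y":0,"z":-0.021,"wx":0,"wy":0,"wz":0,"hand":0.045},{"x":0,"y":0,"z":0,"wx":0,"wy":0,"wz":0,"hand":0.045},{"x":0,"y":0,"z":0,"wx":0,"wy":0,"wz":0,"hand":0.015},{"x":0,"y":0,"z":0,"wx":0,"wy":0,"wz":0,"hand":0.015},{"x":0,"y":0,"z":0,"wx":0,"wy":0,"wz":0,"hand":0.015},{"x":0,"y":0,"z":0,"wx":0,"wy":0,"wz":0,"hand":0.015},{"x":0,"y":0,"z":0,"wx":0,"wy":0,"wz":0,"hand":0.015}]' 20
```

```text
t: 25.55
tool_pos: [0.44, 0.1544, 0.0074]
orientation: [-3.141, 0.039, -0.002]
force: [-0.9, -0.3, 6.4]
opening: 0.02
```

```bash
python3 -m creep '[{"x":0,"y":0,"z":0.03,"wx":0,"wy":0,"wz":0,"hand":0.015},{"x":0,"y":0,"z":0.05,"wx":0,"wy":0,"wz":0,"hand":0.015},{"x":0.04,"y":-0.042,"z":0.03,"wx":0,"wy":0,"wz":-1.4,"hand":0.015},{"x":0.044,"y":-0.044,"z":0,"wx":0,"wy":0,"wz":0,"hand":0.015},{"x":0.044,"y":-0.044,"z":0,"wx":0,"wy":0,"wz":0,"hand":0.015},{"x":0.044,"y":-0.044,"z":0,"wx":0,"wy":0,"wz":0,"hand":0.015},{"x":0.044,"y":-0.044,"z":0,"wx":0,"wy":0,"wz":0,"hand":0.015},{"x":0,"y":0,"z":0,"wx":0,"wy":0,"wz":0,"hand":0.015},{"x":0,"y":0,"z":0,"wx":0,"wy":0,"wz":0,"hand":0.015}]' 20
python3 -c "
from h import *
wrist(.60,.71,-.15,.02,.05,.066)"
```

```text
t: 26.68
tool_pos: [0.653, -0.0618, 0.1144]
orientation: [-3.14, 0.079, 0.003]
force: [-0.1, -0.1, -0.6]
opening: 0.0197
tcp [ 0.653  -0.0618  0.1144] jaw deg 87.1 open 0.0197 q [-0.17  0.35  1.43  0.    1.37  1.45]
obj 2500 [345. 214.] xy 654.9 -111.5 (20.2, 75.1) long deg -3.6 z 0.0577
obj 157 [195. 184.] xy 685.4 0.9 (7.6, 7.9) long deg -5.1 z 0.0595
obj 344 [251. 184.] xy 683.3 -40.6 (20.1, 8.0) long deg 87.4 z 0.0597
obj 343 [315. 184.] xy 680.9 -88.5 (20.0, 7.7) long deg 86.3 z 0.0597
obj 156 [371. 184.] xy 678.8 -130.0 (7.8, 7.6) long deg 87.9 z 0.0595
obj 153 [365. 248.] xy 627.0 -127.3 (8.1, 8.1) long deg -7.8 z 0.0591
```

```bash
python3 -m creep '[{"x":0.0035,"y":-0.0017,"z":-0.02,"wx":0,"wy":0,"wz":0,"hand":0.015},{"x":0,"y":0,"z":-0.02,"wx":0,"wy":0,"wz":0,"hand":0.015},{"x":0,"y":0,"z":-0.015,"wx":0,"wy":0,"wz":0,"hand":0.015},{"x":0,"y":0,"z":-0.008,"wx":0,"wy":0,"wz":0,"hand":0.015},{"x":0,"y":0,"z":0,"wx":0,"wy":0,"wz":0,"hand":0.015}]' 20
```

```text
t: 27.35
tool_pos: [0.6566, -0.0634, 0.0515]
orientation: [-3.14, 0.078, 0.002]
force: [1.3, -0.2, -0.5]
opening: 0.0196
```

```bash
python3 -m creep '[{"x":0,"y":0,"z":-0.0015,"wx":0,"wy":0,"wz":0,"hand":0.015},{"x":0,"y":0,"z":0,"wx":0,"wy":0,"wz":0,"hand":0.03},{"x":0,"y":0,"z":0,"wx":0,"wy":0,"wz":0,"hand":0.03},{"x":0,"y":0,"z":0,"wx":0,"wy":0,"wz":0,"hand":0.03},{"x":0,"y":0,"z":0.03,"wx":0,"wy":0,"wz":0,"hand":0.03},{"x":0,"y":0,"z":0.045,"wx":0,"wy":0,"wz":0,"hand":0.03}]' 20
python3 -m creep '[{"x":-0.04,"y":0.04,"z":0.01,"wx":0,"wy":0,"wz":4.7,"hand":0.045},{"x":-0.034,"y":0.047,"z":0,"wx":0,"wy":0,"wz":4.8,"hand":0.045},{"x":-0.034,"y":0.047,"z":0,"wx":0,"wy":0,"wz":0,"hand":0.045},{"x":-0.034,"y":0.047,"z":0,"wx":0,"wy":0,"wz":0,"hand":0.045},{"x":-0.034,"y":0.047,"z":0,"wx":0,"wy":0,"wz":0,"hand":0.045},{"x":-0.032,"y":0.046,"z":0,"wx":0,"wy":0,"wz":0,"hand":0.045},{"x":0,"y":0,"z":-0.04,"wx":0,"wy":0,"wz":0,"hand":0.045},{"x":0,"y":0,"z":-0.02,"wx":0,"wy":0,"wz":0,"hand":0.045},{"x":0,"y":0,"z":0,"wx":0,"wy":0,"wz":0,"hand":0.045},{"x":0,"y":0,"z":0,"wx":0,"wy":0,"wz":0,"hand":0.045}]' 20
python3 -c "
from h import *
wrist(.35,.53,.04,.3,.008,.024);
p,d,c,W=top()
for y in(-.111,-.0634):
  m=(W[...,2]>.048)&(W[...,2]<.066)&(abs(W[...,0]-.655)<.045)&(abs(W[...,1]-y)<.012);P=W[m];print(len(P),cv2.minAreaRect((P[:,:2]*1000).astype(np.float32)),np.median(P[:,2]))"
```

```text
t: 28.1
tool_pos: [0.6554, -0.0633, 0.1245]
orientation: [-3.14, 0.078, 0.006]
force: [0.7, -0.5, 0.3]
opening: 0.03
t: 29.35
tool_pos: [0.4498, 0.2105, 0.0769]
orientation: [-3.136, -0.182, -0.002]
force: [0.3, 0.1, 0.2]
opening: 0.045
tcp [0.4498 0.2105 0.0769] jaw deg 96.6 open 0.045 q [ 0.33 -0.03  1.92  0.    1.25  1.79]
obj 2268 [281. 218.] xy 449.7 210.7 (75.2, 19.5) long deg 6.5 z 0.0158
carrier 622 [655.7 -64.3] [138.   76.8] 87.1
237 ((653.781494140625, -112.04261016845703), (19.679664611816406, 75.92327880859375), 86.70954132080078) 0.057206243674437586
237 ((655.76220703125, -63.72148895263672), (19.22517967224121, 76.81327056884766), 87.19792938232422) 0.057052981063855125
```

Two sleeves are in and centred, and the gripper is right above sleeve C.

```bash
python3 -m creep '[{"x":0,"y":0,"z":-0.03,"wx":0,"wy":0,"wz":0,"hand":0.045},{"x":0,"y":0,"z":-0.025,"wx":0,"wy":0,"wz":0,"hand":0.045},{"x":0,"y":0,"z":-0.017,"wx":0,"wy":0,"wz":0,"hand":0.045},{"x":0,"y":0,"z":0,"wx":0,"wy":0,"wz":0,"hand":0.045},{"x":0,"y":0,"z":0,"wx":0,"wy":0,"wz":0,"hand":0.015},{"x":0,"y":0,"z":0,"wx":0,"wy":0,"wz":0,"hand":0.015},{"x":0,"y":0,"z":0,"wx":0,"wy":0,"wz":0,"hand":0.015},{"x":0,"y":0,"z":0,"wx":0,"wy":0,"wz":0,"hand":0.015},{"x":0,"y":0,"z":0,"wx":0,"wy":0,"wz":0,"hand":0.015}]' 20
python3 -m creep '[{"x":0,"y":0,"z":0.03,"wx":0,"wy":0,"wz":0,"hand":0.015},{"x":0,"y":0,"z":0.05,"wx":0,"wy":0,"wz":0,"hand":0.015},{"x":0.03,"y":-0.034,"z":0.03,"wx":0,"wy":0,"wz":-4.8,"hand":0.015},{"x":0.036,"y":-0.039,"z":0.005,"wx":0,"wy":0,"wz":-4.8,"hand":0.015},{"x":0.036,"y":-0.039,"z":0,"wx":0,"wy":0,"wz":0,"hand":0.015},{"x":0.036,"y":-0.039,"z":0,"wx":0,"wy":0,"wz":0,"hand":0.015},{"x":0.036,"y":-0.039,"z":0,"wx":0,"wy":0,"wz":0,"hand":0.015},{"x":0.035,"y":-0.036,"z":0,"wx":0,"wy":0,"wz":0,"hand":0.015},{"x":0,"y":0,"z":0,"wx":0,"wy":0,"wz":0,"hand":0.015},{"x":0,"y":0,"z":0,"wx":0,"wy":0,"wz":0,"hand":0.015}]' 20
python3 -c "
from h import *
p=wrist(.60,.71,-.15,.02,.05,.066)[0];save('w9.png',p)"
```

```text
t: 30.58
tool_pos: [0.4497, 0.2106, 0.0046]
orientation: [-3.136, -0.182, -0.002]
force: [-0.6, 0.3, 6.6]
opening: 0.0197
t: 31.82
tool_pos: [0.6575, -0.0154, 0.118]
orientation: [-3.14, 0.081, 0.002]
force: [-0.0, 0.5, -0.9]
opening: 0.0197
tcp [ 0.6575 -0.0154  0.118 ] jaw deg 87.0 open 0.0197 q [-0.1   0.35  1.42  0.    1.37  1.52]
obj 2391 [342. 215.] xy 656.7 -63.1 (20.1, 75.5) long deg -2.9 z 0.0577
obj 2914 [399. 219.] xy 655.1 -98.9 (44.0, 76.2) long deg -3.1 z 0.0577
obj 341 [312. 186.] xy 683.2 -40.6 (20.1, 8.1) long deg 87.4 z 0.0597
obj 362 [375. 186.] xy 680.7 -88.1 (19.8, 8.2) long deg 87.2 z 0.0595
obj 182 [430. 186.] xy 678.5 -130.2 (8.5, 8.1) long deg 89.1 z 0.0591
obj 171 [421. 249.] xy 627.0 -127.2 (7.7, 8.2) long deg -1.8 z 0.0586
```

View pics/w9.png

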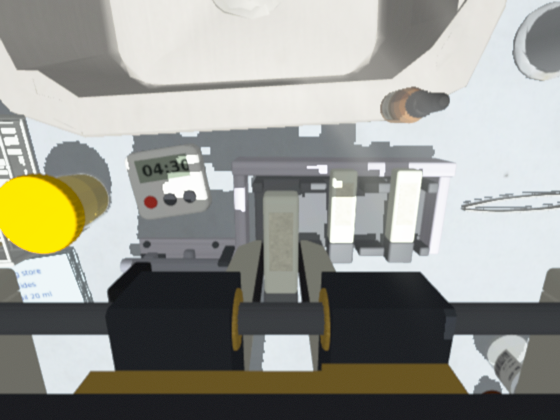

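Sleeve C hangs at (281,235) over rest_2. The other two lie in their rests at (342,215) and (403,215).

```bash
python3 -m creep '[{"x":0.001,"y":0,"z":-0.02,"wx":0,"wy":0,"wz":0,"hand":0.015},{"x":0,"y":0,"z":-0.025,"wx":0,"wy":0,"wz":0,"hand":0.015},{"x":0,"y":0,"z":-0.015,"wx":0,"wy":0,"wz":0,"hand":0.015},{"x":0,"y":0,"z":-0.01,"wx":0,"wy":0,"wz":0,"hand":0.015},{"x":0,"y":0,"z":0,"wx":0,"wy":0,"wz":0,"hand":0.015}]' 20
python3 -m creep '[{"x":0,"y":0,"z":-0.0005,"wx":0,"wy":0,"wz":0,"hand":0.03},{"x":0,"y":0,"z":0,"wx":0,"wy":0,"wz":0,"hand":0.03},{"x":0,"y":0,"z":0,"wx":0,"wy":0,"wz":0,"hand":0.03},{"x":0,"y":0,"z":0.03,"wx":0,"wy":0,"wz":0,"hand":0.03},{"x":0,"y":0,"z":0.045,"wx":0,"wy":0,"wz":0,"hand":0.03},{"x":-0.05,"y":0.01,"z":0.01,"wx":0,"wy":0,"wz":9,"hand":0.093},{"x":-0.05,"y":0.02,"z":0.0,"wx":0,"wy":0,"wz":9,"hand":0.093},{"x":0,"y":0.02,"z":0,"wx":0,"wy":0,"wz":9,"hand":0.093},{"x":0,"y":0.02,"z":0,"wx":0,"wy":0,"wz":9,"hand":0.093},{"x":0,"y":0.0,"z":0,"wx":0,"wy":0,"wz":9,"hand":0.093}]' 20
python3 -c "
from h import *
p,d,c,W=top()
for y in(-.111,-.0634,-.0155):
  m=(W[...,2]>.048)&(W[...,2]<.066)&(abs(W[...,0]-.655)<.045)&(abs(W[...,1]-y)<.012);P=W[m];print(len(P),cv2.minAreaRect((P[:,:2]*1000).astype(np.float32)) if len(P)>5 else 0,np.median(P[:,2]))
m=(W[...,2]>.07)&(W[...,2]<.085)&(abs(W[...,0]-.607)<.02)&(abs(W[...,1]-.115)<.03);P=W[m];print(len(P),np.mean(P,0))"
```

```text
t: 32.5
tool_pos: [0.6587, -0.0154, 0.0482]
orientation: [-3.14, 0.08, 0.001]
force: [-0.2, 0.1, -0.3]
opening: 0.0199
t: 33.75
tool_pos: [0.559, 0.0557, 0.1338]
orientation: [-2.929, -1.137, -0.002]
force: [0.2, 0.2, -0.0]
opening: 0.0752
carrier 618 [654.8 -76. ] [115.7  75.4] 87.3
239 ((653.3310546875, -111.6720962524414), (19.136178970336914, 75.08466339111328), 86.30779266357422) 0.057043939299834
235 ((655.3366088867188, -63.82607650756836), (19.51921272277832, 75.27371215820312), 86.6238784790039) 0.05705591801116384
36 ((679.4412231445312, -22.507339477539062), (30.618213653564453, 5.187169075012207), 1.975963830947876) 0.05771368625884654
0 [nan nan nan]
  return _methods._mean(a, axis=axis, dtype=dtype,
  ret = um.true_divide(
```

```bash
python3 -m creep '[{"x":0.0,"y":-0.013,"z":0.007,"wx":0,"wy":0,"wz":9,"hand":0.093},{"x":0.0,"y":-0.013,"z":0.007,"wx":0,"wy":0,"wz":9,"hand":0.093},{"x":0,"y":-0.013,"z":0.007,"wx":0,"wy":0,"wz":9,"hand":0.093},{"x":0,"y":-0.013,"z":0.007,"wx":0,"wy":0,"wz":9,"hand":0.093},{"x":0,"y":0.0,"z":0,"wx":0,"wy":0,"wz":9,"hand":0.093},{"x":0,"y":0.0,"z":0,"wx":0,"wy":0,"wz":0,"hand":0.093},{"x":0,"y":0.0,"z":0,"wx":0,"wy":0,"wz":0,"hand":0.093}]' 25
python3 -c "
from h import *
p,d,c,W=wrist(.58,.63,.08,.15,.066,.09,60);save('w10.png',p)
for y in(-.0155,):
  m=(W[...,2]>.048)&(W[...,2]<.066)&(abs(W[...,0]-.655)<.045)&(abs(W[...,1]-y)<.013);P=W[m];print(len(P),cv2.minAreaRect((P[:,:2]*1000).astype(np.float32)) if len(P)>5 else 0,np.median(P[:,2]))
"
```

```text
t: 34.67
tool_pos: [0.559, 0.0024, 0.1613]
orientation: [-2.283, -2.158, 0.0]
force: [-0.1, -0.0, -0.2]
opening: 0.0932
tcp [0.559  0.0024 0.1613] jaw deg 176.8 open 0.0932 q [-0.09  0.05  1.67  0.    1.41 -0.03]
obj 524 [338.  70.] xy 608.0 114.0 (16.1, 16.0) long deg 86.7 z 0.0774
1864 ((657.6788940429688, -16.771991729736328), (25.476289749145508, 75.86016082763672), 87.55280303955078) 0.05756674437442205
```

View pics/w10.png

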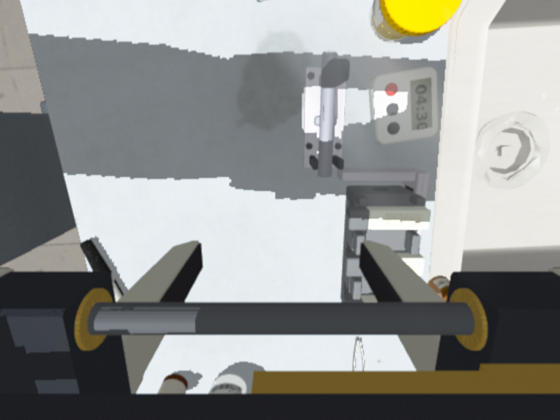

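Sleeve C lies in rest_2, at (390,215) in the picture, and no sleeve is left on the bench. The bolt grip is at (338,70), world (608,114) mm. I take it and close the bolt.

```bash
python3 -m creep '[{"x":0.016,"y":0.037,"z":0,"wx":0,"wy":0,"wz":0,"hand":0.05},{"x":0.016,"y":0.037,"z":0,"wx":0,"wy":0,"wz":0,"hand":0.05},{"x":0.0165,"y":0.0376,"z":0,"wx":0,"wy":0,"wz":0,"hand":0.05},{"x":0,"y":0,"z":-0.04,"wx":0,"wy":0,"wz":0,"hand":0.05},{"x":0,"y":0,"z":-0.01,"wx":0,"wy":0,"wz":0,"hand":0.05},{"x":0,"y":0,"z":0,"wx":0,"wy":0,"wz":0,"hand":0.05},{"x":0,"y":0,"z":0,"wx":0,"wy":0,"wz":0,"hand":0.05}]' 25
```

```text
t: 35.6
tool_pos: [0.6084, 0.1136, 0.1129]
orientation: [2.278, 2.161, 0.002]
force: [-0.6, -0.8, 0.5]
opening: 0.0499
```

```bash
python3 -m creep '[{"x":0,"y":0,"z":-0.03,"wx":0,"wy":0,"wz":0,"hand":0.05},{"x":0,"y":0,"z":-0.031,"wx":0,"wy":0,"wz":0,"hand":0.05},{"x":0,"y":0,"z":0,"wx":0,"wy":0,"wz":0,"hand":0.05},{"x":0,"y":0,"z":0,"wx":0,"wy":0,"wz":0,"hand":0.01},{"x":0,"y":0,"z":0,"wx":0,"wy":0,"wz":0,"hand":0.01},{"x":0,"y":0,"z":0,"wx":0,"wy":0,"wz":0,"hand":0.01},{"x":0,"y":0,"z":0,"wx":0,"wy":0,"wz":0,"hand":0.01},{"x":0,"y":0,"z":0,"wx":0,"wy":0,"wz":0,"hand":0.01},{"x":0,"y":0,"z":0,"wx":0,"wy":0,"wz":0,"hand":0.01}]' 25
python3 -m creep '[{"x":0,"y":0,"z":0.008,"wx":0,"wy":0,"wz":0,"hand":0.01},{"x":0,"y":0,"z":0.007,"wx":0,"wy":0,"wz":0,"hand":0.01},{"x":0,"y":0,"z":0,"wx":0,"wy":0,"wz":0,"hand":0.01}]' 25
```

```text
t: 36.72
tool_pos: [0.6092, 0.1139, 0.0512]
orientation: [2.276, 2.162, 0.004]
force: [5.2, 0.0, -0.4]
opening: 0.0157
t: 37.1
tool_pos: [0.6091, 0.1139, 0.0665]
orientation: [2.276, 2.162, 0.004]
force: [8.2, -0.4, -2.7]
opening: 0.0159
```

```bash
python3 -m creep '[{"x":-0.0012,"y":-0.010,"z":0,"wx":0,"wy":0,"wz":0,"hand":0.01},{"x":-0.0005,"y":-0.010,"z":0,"wx":0,"wy":0,"wz":0,"hand":0.01},{"x":-0.0005,"y":-0.010,"z":0,"wx":0,"wy":0,"wz":0,"hand":0.01},{"x":-0.0005,"y":-0.01,"z":0,"wx":0,"wy":0,"wz":0,"hand":0.01},{"x":-0.0005,"y":-0.010,"z":0,"wx":0,"wy":0,"wz":0,"hand":0.01},{"x":0,"y":-0.001,"z":0,"wx":0,"wy":0,"wz":0,"hand":0.01},{"x":0,"y":0,"z":0,"wx":0,"wy":0,"wz":0,"hand":0.01}]' 25
```

```text
t: 37.98
tool_pos: [0.6062, 0.0639, 0.0661]
orientation: [2.277, 2.162, 0.006]
force: [7.8, 4.4, -1.0]
opening: 0.016
```

```bash
python3 -m creep '[{"x":0,"y":0,"z":-0.008,"wx":0,"wy":0,"wz":0,"hand":0.01},{"x":0,"y":0,"z":-0.007,"wx":0,"wy":0,"wz":0,"hand":0.01},{"x":0,"y":0,"z":0,"wx":0,"wy":0,"wz":0,"hand":0.01}]' 25
python3 -m creep '[{"x":0,"y":0,"z":0,"wx":0,"wy":0,"wz":0,"hand":0.05},{"x":0,"y":0,"z":0,"wx":0,"wy":0,"wz":0,"hand":0.05},{"x":0,"y":0,"z":0,"wx":0,"wy":0,"wz":0,"hand":0.05},{"x":0,"y":0,"z":0.03,"wx":0,"wy":0,"wz":0,"hand":0.05},{"x":0,"y":0,"z":0.05,"wx":0,"wy":0,"wz":0,"hand":0.05},{"x":-0.03,"y":-0.04,"z":0.03,"wx":0,"wy":0,"wz":0,"hand":0.05},{"x":-0.05,"y":-0.05,"z":0.02,"wx":0,"wy":0,"wz":0,"hand":0.05},{"x":-0.06,"y":-0.05,"z":0,"wx":0,"wy":0,"wz":0,"hand":0.05},{"x":-0.05,"y":-0.05,"z":0,"wx":0,"wy":0,"wz":0,"hand":0.05},{"x":0,"y":0,"z":0,"wx":0,"wy":0,"wz":0,"hand":0.05}]' 25
python3 - <<'E'
from h import *
p,d,c,W=top();save('t11.png',cv2.resize(p[135:275,160:340],None,fx=4.4,fy=4.2,interpolation=cv2.INTER_CUBIC))
for y in(-.111,-.0634,-.0155):
  m=(W[...,2]>.048)&(W[...,2]<.066)&(abs(W[...,0]-.655)<.045)&(abs(W[...,1]-y)<.012);P=W[m];print(len(P),cv2.minAreaRect((P[:,:2]*1000).astype(np.float32)) if len(P)>5 else 0,np.median(P[:,2]))
m=(W[...,2]>.066)&(W[...,2]<.1)&(abs(W[...,0]-.607)<.025)&(abs(W[...,1]-.065)<.03);P=W[m];print('grip',len(P),P.mean(0).round(4),np.percentile(P[:,2],[50,90]))
E
```

```text
t: 38.35
tool_pos: [0.6062, 0.0639, 0.0513]
orientation: [2.276, 2.163, 0.006]
force: [7.8, 3.1, -1.6]
opening: 0.0154
t: 39.6
tool_pos: [0.4371, -0.1061, 0.1771]
orientation: [2.283, 2.158, -0.002]
force: [0.2, -0.3, -0.2]
opening: 0.0498
carrier 854 [655.5 -64.6] [138.6  76.1] 87.1
236 ((653.5275268554688, -111.95674896240234), (19.184484481811523, 75.38085174560547), 86.98694610595703) 0.05694058467879426
236 ((655.5504150390625, -63.85646438598633), (19.072484970092773, 75.7444839477539), 87.15037536621094) 0.057016013154235455
234 ((657.9599609375, -15.95826530456543), (19.759235382080078, 76.24089050292969), 86.5010986328125) 0.057142812261927474
grip 46 [0.6041 0.0627 0.0764] [0.07635397 0.07904631]
```

View pics/t11.png

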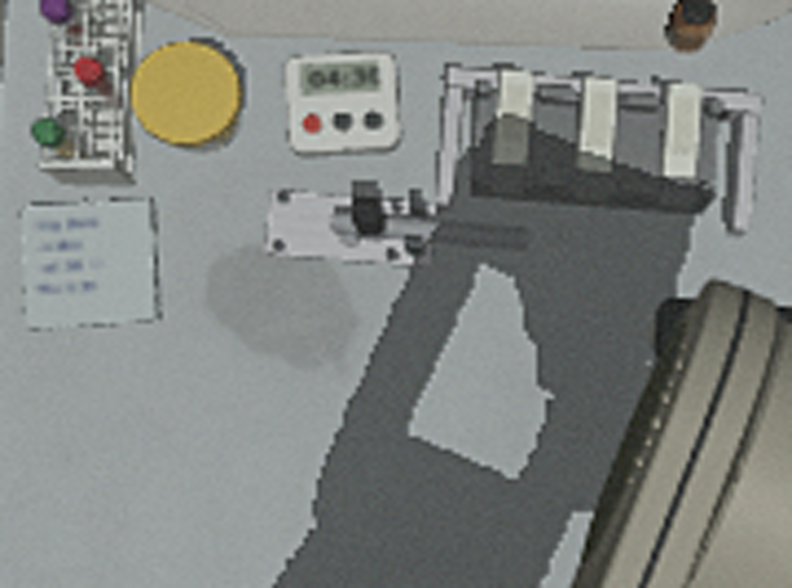

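The bolt grip is back at crop (368,212), with the same position (604,63) mm and height (76.4 mm) as at the start. The three sleeves lie in the carrier at (513,115), (597,125) and (682,130). I hand the job in.

```bash
python3 -c "
from plant import robot
s=robot.read_state();print(s['t'],s['force'],s['tool_pos']);print(robot.close_job())"
```

```text
39.65 [-0.01458173 -0.07364926  0.41818012] [ 0.43866413 -0.10493261  0.17739529]
the job is handed in; nothing more can be done
None
```

The job is handed in, finished at about 40 s of the 210 s. The hand-in gives no verdict; these are my last checks:

- **Bolt:** I lifted it about 15 mm, slid it 50 mm open and lowered it. At the end I brought it back the same way. The grip now measures (604.1, 62.7) mm and 76 mm high, the same as at the start within about 1 mm, so it is home and down.
- **Carrier:** I rolled it over twice by pushing on the top edge, then pushed it low against the back stop. Its centre is about 1 mm in x and 2 mm in y in the dock's frame, and it is square to the dock within about 0.5°.
- **Sleeves:** All three were present. Each lies in its own rest within about 1 mm of centre, with its top at about 57 mm (58 mm expected).
- **Not measured at the end:** I did not re-measure the cups. The left one looks unmoved in the last picture. The right one was outside that crop, but the arm did not work near it after the first pass over.

No check failed. The sleeves stayed where they were until I picked them, and the grip did not slacken in any reading.

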